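# Weigh the packed hair caddy on the hand scale

## Robot

A 6-joint arm with a two-finger parallel gripper is mounted at the origin on the work surface. World frame = base frame: x ahead of the robot, y to its left, z up, the work surface at z = 0. Lengths are in m, angles in rad, forces in N, time in s.
With the tool pointing down it reaches from about 0.35 to 0.85 m from the base axis. Payload 8.1 kg.
Tool frame: the origin (TCP) lies between the finger pads; the fingertips stand tip_extent ahead of it and the grasp point (between the pads) lies 5 mm behind it (tip_extent is the distance from the TCP to the fingertips, in m); z points along the fingers, x is the direction in which the jaws open and shut, and the axes are right-handed (so a half turn about z gives the same grasp; the last joint's range is limited). The gripper opens to 93 mm and grips with 3 to 60 N. Pads are 15 mm wide; open, the fingers measure 128 mm over their backs; the gripper's body (75 mm by 188 mm) begins 65 mm behind the grasp point.
Start: joints at [1.245, 0.13, 1.488, -0, 1.523, -0.085], TCP at [0.143, 0.583, 0.233] pointing down, gripper open.
Joint ranges: [-2.96, 2.96], [-0.89, 2.26], [0.02, 2.5], [-1.34, 4.48], [0, 2.73], [-2.66, 2.66]. Speed limits (rad/s): [2.39, 2.39, 2.79, 3.14, 3.14, 3.14].

## Interface

Orientations are given as a unit quaternion [x, y, z, w].
In Python, from plant import sense, read_camera, close_job, look_for, trace, tip_extent gives the robot as it stands.
- The arm moves only by the tool send_rows, never from a script. Its argument "commands" is a list of rows, each an object with "rot": the turn, a rotation vector about the tool's x, y, z in degrees, a list of three; "linear": the shift along the tool's x, y, z in cm, a list of three; "claw": the opening in per cent of the stroke, from 0 (shut) to 100 (fully open). In form: [{"rot": [rx, ry, rz], "linear": [dx, dy, dz], "claw": claw}, ...]. A call has 1 to 10 rows; each row is the pose to reach, as a shift and turn from the pose commanded when the call began, along the tool's axes at that moment; what a row does not reach only later rows make up. A row lasts 1/8 s, in which the tool goes at most 62.5 mm and 10.7 degrees, less where a joint would pass 70% of its speed; a pose out of reach is approached as far as the arm can. A call with a gripper value outside its range is refused whole. The fingers move at their own pace and stop on an object; the grip force is fixed at half the most. Time passes only in rows, so rows that repeat a pose let the fingers close. It gives the time, the measured TCP pose, the force and the opening at its end, in the units of the state.
- sense(): the state, without advancing time (a new reading comes with each control period).
- read_camera(name): name is "scene" or "top" or "wrist"; returns a dict with "image" (400x640x3 uint8, red, green, blue), "camera_matrix" (3x3 intrinsics, pixels), "extrinsics" (4x4, takes a point from world to camera coordinates). Camera axes: x right, y up, looking along -z (the intrinsics and any distortion apply to the point x, -y, -z); pixel columns grow to the right and rows downward; lengths in m; the calibration is good to about 2 mm. The wrist camera is an equidistant fisheye: a pixel r from the principal point sees the ray r / f radians off the axis. A picture is of the moment at which its call begins. There is no depth.
- close_job(): hands the job in, once; it reports no verdict.
Trained networks look in a picture, given as the dict that the camera call returned (one of the last four; its "shot" number tells which), for a name from the list of things; names that differ only in an ending like _2 or _b are one class to them, and where a whole thing is asked for, a point or a joint stands for the part that bears it (a point fixed in the world has none). Each returns a list of dicts, best first, with "conf" (0 to 1); they miss things now and then, are a little off and sometimes report something else, mostly with a low value. They report only what shows in the picture. A call takes as long as a camera call. They do not tell look-alikes from the thing itself.
- look_for(picture, name): "box" ([left, top, right, bottom] as shares, 0 to 1, of the picture: columns of its width, rows of its height, round what is visible of it).
- trace(picture, name): "mask" (400x640 bool, what is visible of it) and "box" ([left, top, right, bottom] as shares, 0 to 1, of the picture: columns of its width, rows of its height, round what is visible of it).
The state is a dict: "clock": time; "joint_positions": joint angles; "dq": joint speeds; "effort": joint torques, N m; "position": TCP position; "tcp_rot": TCP orientation; "wrist_force": force on the tool from outside, world axes, zero at the start; "torque": the same for the moment, N m; "width": finger opening in m.
Only numpy, scipy, OpenCV 4.12 (cv2) and the standard library are available. Lean on these libraries where they do the work, as an engineer would, in place of code of your own. Each camera call takes 0.05 s, during which the arm holds its last target.

## Task

Weigh the packed hair caddy: take the hand scale off its wooden stand, hook it under the caddy's arched handle, lift until the caddy hangs well clear of the cabinet top from the sprung hook alone, and hold it still for a second or two. Then lower it gently, still on the hook, into the middle of the empty ceramic dish so that it stands flat, unhook the scale and lay it level back across its stand. Keep the caddy upright, do not touch it with the gripper, and leave the jar, comb and hair pick where they are.

Things in the scene. Friction and masses are not known exactly. Their poses are not given: they have to be found in the camera images.
- scale_grip (a point): Centre of the bar of the hand scale (loose, 0.2 kg): a grey plastic bar 150 mm long (y), 28 mm deep (x), 34 mm high (z, up), steel hook hanging under its middle. Grip the bar at its middle, across x. It starts lying on the two posts of its stand, hook between them. Small white gauge windows on both x faces, 32 mm towards +y.
- hook_seat (a point): Where the centre of a hung handle bar rests in the hook; 92 mm below scale_grip unloaded, axes as the scale's. Hook of 7 mm round steel in the x-z plane, lowest steel 12.5 mm below this point. Mouth open to +x (starts facing away from the robot): a bar enters moving towards the scale's -x while its centre is 19 to 27 mm above this point, and settles here when the scale is raised.
- hook (a joint): Downward stretch of the sprung hook, 0 to 0.035 m, spring 350 N/m (1 mm empty, 8 to 15 mm with the caddy hanging). Hook shape, seen from hook_seat: tip 18 mm to +x, its top end 10.5 mm up; back rod 22 mm to -x, from 7 to 31 mm up, then sloping to the stem on the axis 45 mm up.
- caddy_bar (a point): Centre of the top of the caddy's rigid handle bar, 8 mm round, centred 120 mm above the caddy's underside. The bar runs along the caddy's y; its nearly level part is 44 mm long, then it slopes down to the ends of the tub. Axes as the caddy's.
- caddy_base (a point): Centre of the caddy's underside. Caddy (loose): white plastic tub 72 mm (x) by 100 mm (y), 60 mm high, open on top with hair rollers no higher than the rim, and an arched handle up to 124 mm. Mass unknown, 0.24 to 0.5 kg. z points up.
- dish_floor (a point): Centre of the inner floor of the empty round ceramic dish, 6 mm above the cabinet top. Dish fixed, 200 mm across the rim, 18 mm high, flat inner floor about 174 mm across. Axes without meaning but z up.
- saddle (a point): Where the bar's centre lies on the stand, 147 mm above the cabinet top. Wooden stand, fixed: posts 130 mm high, 14 mm thick (y), 60 mm wide (x), 55 mm either side along y, on a base 100 by 150 mm; each post's flat top carries the bar between two lips 10 mm high, 42 mm apart along x. The scale's x and y lie along the stand's.
- jar: Glass jar with twist cap, 68 mm across, 85 mm high; origin at the centre of its underside. Leave alone.
- comb: Orange comb lying flat, 170 mm long (y), about 40 mm wide; origin in its spine, underside. Leave alone.
- pick: Silicone hair pick lying flat, about 157 mm long (y), 50 mm wide; origin near its middle, underside. Leave alone.
- scale: The hand scale; origin at the centre of the bar's underside (17 mm below scale_grip), same axes.
- caddy: The caddy; origin at caddy_base, same axes.
- dish: The dish; origin at the centre of its underside, 6 mm below dish_floor.
Mind the look-alikes: they are no part of the job. Leave any purple or yellow look-alike of the dish alone.

How it is judged:
On the way:
1. the caddy hangs still from the sprung hook alone, at least 15 mm clear of the cabinet top, for 0.8 s (height (world z) of caddy_base above 0.015 m and value of joint hook above 0.005 m and contact force between caddy and scale above 1 N and contact force between the fingers and scale above 0.5 N and linear speed of caddy below 0.03 m/s), for 0.8 s.
At the end, for the whole second after the job is handed in: The caddy stands flat on the dish's floor (base within 5 mm of the floor, tilt under 0.06 rad), its centre within 25 mm of the dish's centre, unhooked and at rest; the scale lies level (0.1 rad) across its stand within 20 mm of its place and 0.15 rad of the stand's direction, hook unloaded, at rest (horizontal distance between caddy_base and dish_floor below 0.025 m and z of caddy_base in the frame of dish_floor below 0.005 m and angle between caddy_base's own z axis and vertical below 0.06 rad and distance between scale_grip and saddle below 0.02 m and angle between scale_grip's own z axis and vertical below 0.1 rad and angle between the y axis of scale_grip and the y axis of saddle, either way round below 0.15 rad and value of joint hook below 0.004 m and contact force between caddy and scale below 0.1 N and linear speed of caddy below 0.02 m/s and linear speed of scale below 0.03 m/s); the robot touches nothing.
It fails at once if the caddy is tipped more than 0.5 rad (angle between caddy_base's own z axis and vertical above 0.5 rad).
It fails at once if the gripper or arm presses on the caddy (contact force between any of the fingers, the arm and caddy above 2 N).
It fails at once if the caddy is banged down in the dish (over 40 N) (contact force between caddy and dish above 40 N).
It fails at once if the jar, comb or hair pick is knocked out of place (30 mm) (distance of any of jar, comb, pick from where it was at the start of the episode above 0.03 m).
It also fails if it takes over 72 s, if anything falls off the work surface, if the arm or the gripper's body presses on something with over 40 N, if the wrist force passes 120 N, or if a joint passes its speed limit or range.

## Working session

There is one attempt and no reset: what is moved stays moved. The work goes in short steps, Python scripts to look and compute and a tool call to move; the robot and the scene stay as the last step left them, time stands still between calls to the robot, and variables do not carry over. Pictures are saved under pics/ and viewed, and the job is handed in when it is done.

Besides the shell and the picture viewer there is one more tool, called after "Call:" in YAML: its name, and indented under it one key for each argument. send_rows: Moves the arm, as the interface text tells. Its arguments: {"type":"object","properties":{"commands":{"type":"array"}},"required":["commands"]}

```bash
mkdir -p pics; cat > h.py <<'E'
import numpy as np, cv2
from plant import *
def snap(n,f):
    p=read_camera(n); cv2.imwrite('pics/'+f,p['image'][:,:,::-1]); return p
def ray(p,u,v):
    K=p['camera_matrix'];E=np.array(p['extrinsics']);R=E[:3,:3];t=E[:3,3]
    d=np.array([(u-K[0][2])/K[0][0],-(v-K[1][2])/K[1][1],-1.])
    return -R.T@t,R.T@d
def atz(p,u,v,z):
    o,d=ray(p,u,v); return o+d*(z-o[2])/d[2]
def proj(p,X):
    K=np.array(p['camera_matrix']);E=np.array(p['extrinsics']);c=E[:3,:3]@np.array(X,float)+E[:3,3]
    return np.array([K[0,0]*c[0]/-c[2]+K[0,2],K[1,1]*-c[1]/-c[2]+K[1,2]])
E
python3 - <<'E'
from h import *
print(sense(), tip_extent)
for n in ['top','scene','wrist']:
    p=snap(n,n+'0.png'); print(n,p.keys(),np.array(p['camera_matrix']).tolist(),np.round(np.array(p['extrinsics']),4).tolist())
    for k in ['scale','caddy','dish','saddle','jar','comb','pick']:
        try: print(k,[(round(r['conf'],2),np.round(np.array(r['box'])*[640,400,640,400],1).tolist()) for r in look_for(p,k)[:4]])
        except Exception as e: print(k,e)
E
```

```text
{'clock': 0.0, 'joint_positions': array([ 1.24456887e+00,  1.31191839e-01,  1.48929188e+00,  5.82252371e-06,
        1.52300785e+00, -8.53890478e-02]), 'dq': array([ 1.74172913e-03,  3.20834839e-05,  7.71651210e-04,  8.14054360e-04,
       -7.74751024e-04, -1.47970050e-04]), 'effort': array([-1.00541649e-03, -5.59848690e+01, -4.91752946e+01,  7.65645225e-02,
        3.59807862e-02, -1.07921812e-04]), 'position': array([0.14290061, 0.58216012, 0.2315622 ]), 'tcp_rot': array([ 7.86929501e-01,  6.17042185e-01, -7.95992341e-04,  5.17567269e-04]), 'wrist_force': array([ 0.72766204, -0.38367579, -0.15097737]), 'torque': array([ 0.03247973,  0.02661353, -0.03459188]), 'width': 0.09304558372866353} 0.014
top dict_keys(['image', 'camera_matrix', 'extrinsics', 'shot']) [[378.9499011382801, 0.0, 312.9065422543623], [0.0, 378.9499011382801, 198.11605592462922], [0.0, 0.0, 1.0]] [[0.0182, -0.9998, -0.0042, -0.1089], [0.9955, 0.0178, 0.0933, -0.5086], [-0.0932, -0.0059, 0.9956, -1.1619], [0.0, 0.0, 0.0, 1.0]]
scale [(0.59, [147.3, 179.8, 204.1, 202.2])]
caddy [(0.62, [256.8, 151.0, 296.8, 186.8])]
[... 769 characters left out ...]
.8]), (0.75, [307.3, 178.2, 367.8, 218.6]), (0.73, [228.1, 200.7, 286.3, 246.0]), (0.64, [145.6, 187.4, 210.4, 229.7])]
saddle [(0.56, [416.1, 193.5, 476.7, 239.2])]
jar [(0.67, [414.5, 194.5, 475.7, 239.7]), (0.66, [446.8, 250.5, 479.3, 289.1])]
comb [(0.67, [327.9, 292.3, 392.2, 305.3])]
pick [(0.97, [227.0, 289.9, 288.4, 314.0])]
wrist dict_keys(['image', 'camera_matrix', 'extrinsics', 'shot']) [[309.70691628693146, 0.0, 314.51403504917715], [0.0, 309.70691628693146, 203.0122987548591], [0.0, 0.0, 1.0]] [[0.2381, 0.9712, 0.0004, -0.5996], [-0.9438, 0.2315, -0.2359, 0.0276], [-0.2292, 0.0557, 0.9718, -0.3893], [0.0, 0.0, 0.0, 1.0]]
scale []
caddy []
dish []
saddle []
jar []
comb []
pick []
```

View pics/top0.png

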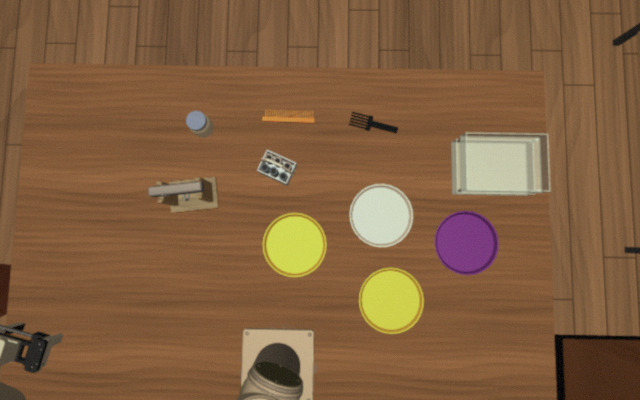

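View pics/scene0.png

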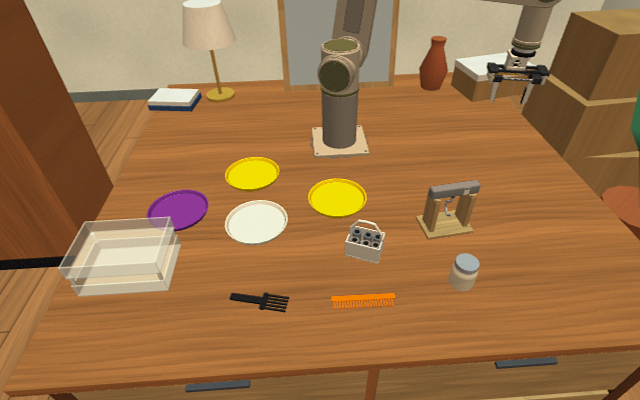

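View pics/wrist0.png

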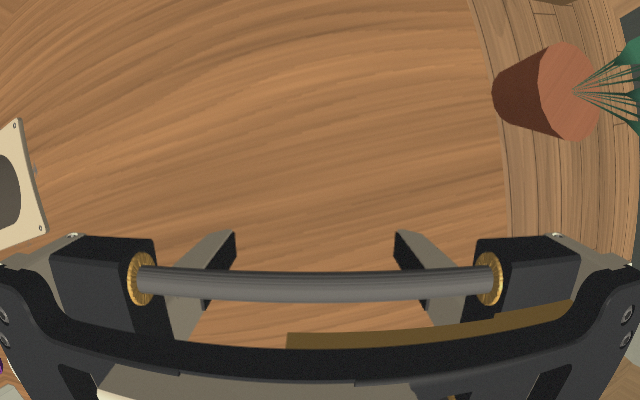

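```bash
python3 - <<'E'
import cv2,numpy as np
a=cv2.imread('pics/top0.png')[90:290,140:340]
b=cv2.imread('pics/scene0.png')[150:310,300:500]
cv2.imwrite('pics/top0z.png',cv2.resize(a,(600,600),interpolation=cv2.INTER_CUBIC))
cv2.imwrite('pics/scene0z.png',cv2.resize(b,(750,600),interpolation=cv2.INTER_CUBIC))
E
```

```text
(no output)
```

View pics/top0z.png

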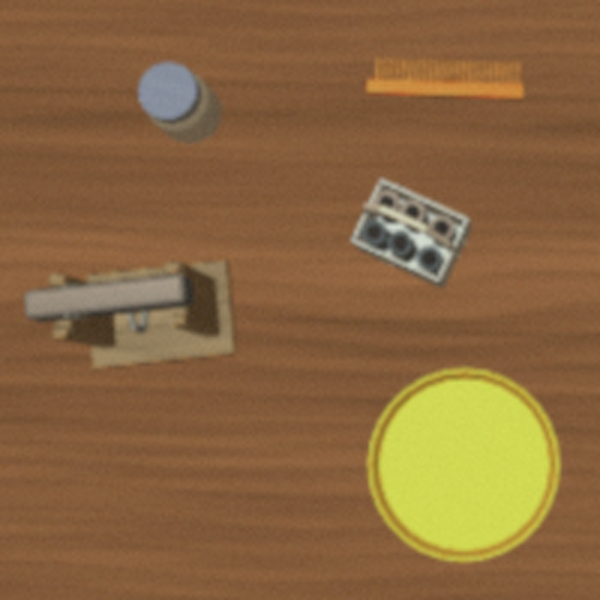

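View pics/scene0z.png

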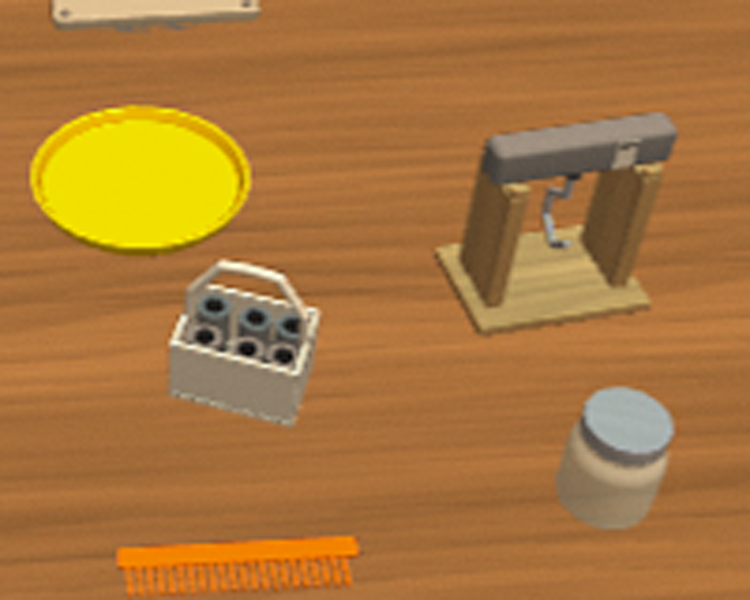

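```bash
cat > fit.py <<'E'
from h import *
from scipy.optimize import minimize
def hullmask(p,pts):
    q=np.array([proj(p,x) for x in pts]); S=8
    m=np.zeros((400,640),np.uint8); h=cv2.convexHull((q*S).astype(np.float32).astype(np.int32))
    cv2.fillConvexPoly(m,h,1,cv2.LINE_8,3); return m>0
def boxpts(x,y,yaw,lx,ly,z0,z1):
    c,s=np.cos(yaw),np.sin(yaw)
    return [[x+c*a*lx/2-s*b*ly/2,y+s*a*lx/2+c*b*ly/2,z] for a in(-1,1) for b in(-1,1) for z in(z0,z1)]
E
python3 - <<'E'
from fit import *
t=read_camera('top'); s=read_camera('scene')
for p,n in((t,'top'),(s,'scene')):
    for k in ['dish','caddy','scale','stand','saddle','caddy_bar','hook']:
        try:
            for i,r in enumerate(trace(p,k)[:4]):
                m=r['mask']; v,u=np.nonzero(m); print(n,k,round(r['conf'],2),m.sum(),u.mean().round(1),v.mean().round(1))
                if n=='top' and k=='dish': print('   ',atz(p,u.mean(),v.mean(),.012))
                np.save(f'm_{n}_{k}_{i}.npy',m)
        except Exception as e: print(k,e)
# dish scene by ellipse projection
T=lambda x,y:(140+x/3,90+y/3); S=lambda x,y:(300+x/3.75,150+y/3.75)
print('stand base top', [atz(t,*T(*q),.01)[:2].round(4).tolist() for q in((227,261),(233,353),(93,367),(92,275))])
print('stand base scene', [atz(s,*S(*q),.01)[:2].round(4).tolist() for q in((436,256),(484,328),(648,303))])
print('bar top', [atz(t,*T(*q),.164)[:2].round(4).tolist() for q in((25,292),(184,275),(190,304),(28,320))])
print('bar scene', [atz(s,*S(*q),.164)[:2].round(4).tolist() for q in((487,136),(663,114),(675,133),(497,155))])
print('jar', atz(t,196,121,.085),'caddy rim', [atz(t,*T(*q),.06)[:2].round(4).tolist() for q in((381,178),(469,216),(443,285),(351,243))])
print('handle', [atz(t,*T(*q),.12)[:2].round(4).tolist() for q in((363,206),(463,240),(390,211),(425,225))])
print('caddy rim scene', [atz(s,*S(*q),.06)[:2].round(4).tolist() for q in((171,346),(302,380),(320,308))])
E
```

```text
top dish 0.93 3378 390.5 300.6
    [ 0.19916071 -0.34424269  0.012     ]
top dish 0.92 3167 380.5 215.7
    [ 0.45971941 -0.31313516  0.012     ]
top dish 0.87 3195 465.6 243.0
    [ 0.37945078 -0.57850785  0.012     ]
top dish 0.73 3155 293.6 245.0
    [ 0.36334664 -0.04201872  0.012     ]
top caddy 0.66 891 276.4 167.5
top scale 0.63 679 175.6 190.0
top scale 0.63 909 276.4 168.0
stand it knows: caddy, caddy_bar, caddy_base, comb, dish, dish_floor, hook, hook_seat, jar, pick, saddle, scale, scale_grip
top saddle 0.89 1237 192.1 197.0
top caddy_bar 0.88 897 276.0 167.5
top hook 0.62 370 289.0 118.3
scene dish 0.83 2237 255.9 221.8
scene dish 0.81 1411 251.2 173.3
scene dish 0.66 1820 336.5 197.6
scene dish 0.57 1635 179.9 207.7
scene caddy 0.8 1290 364.2 242.0
scene scale 0.84 700 454.1 189.4
stand it knows: caddy, caddy_bar, caddy_base, comb, dish, dish_floor, hook, hook_seat, jar, pick, saddle, scale, scale_grip
scene saddle 0.75 1707 446.1 217.7
scene caddy_bar 0.61 1261 364.2 242.1
scene caddy_bar 0.48 754 452.8 190.8
scene caddy_bar 0.38 2148 255.6 221.9
scene hook 0.56 40 447.1 204.8
scene hook 0.56 2156 255.6 221.8
stand base top [[0.5738, 0.2112], [0.4761, 0.2007], [0.4587, 0.3476], [0.5563, 0.3538]]
stand base scene [[0.4907, 0.2009], [0.5771, 0.2185], [0.5603, 0.3602]]
bar top [[0.5192, 0.3555], [0.5376, 0.2093], [0.5108, 0.2026], [0.4933, 0.3512]]
bar scene [[0.519, 0.2107], [0.504, 0.3546], [0.5279, 0.355], [0.5421, 0.2119]]
jar [0.73284595 0.25798424 0.085     ] caddy rim [[0.655, 0.0437], [0.6171, -0.0472], [0.5458, -0.0224], [0.5872, 0.0723]]
handle [[0.6138, 0.0524], [0.5822, -0.0451], [0.6093, 0.0262], [0.5962, -0.0081]]
caddy rim scene [[0.6219, -0.0432], [0.6637, 0.0494], [0.5915, 0.0767]]
```

```bash
cat >> h.py <<'E'
from scipy.spatial.transform import Rotation as Rn
def go(x,y,z,yaw):
    "tool-frame shift (cm) and rot (deg) from measured pose to TCP pose pointing down, tool x at yaw"
    st=sense(); R=Rn.from_quat(st['tcp_rot']); d=R.inv().apply(np.array([x,y,z])-st['position'])*100
    c,s=np.cos(yaw),np.sin(yaw); T=Rn.from_matrix(np.array([[c,s,0],[s,-c,0],[0,0,-1.]]))
    rv=(R.inv()*T).as_rotvec(degrees=True)
    print('t',st['clock'],'pos',st['position'].round(4),'yaw',np.arctan2(*R.as_matrix()[1::-1,0]).round(4),'F',st['wrist_force'].round(1),'w',round(st['width'],4),'-> lin',d.round(2).tolist(),'rot',rv.round(2).tolist())
    return d,rv
def wproj(p,X):
    K=np.array(p['camera_matrix']);E=np.array(p['extrinsics']);c=E[:3,:3]@np.array(X,float)+E[:3,3]
    v=np.array([c[0],-c[1],-c[2]]); r=np.hypot(v[0],v[1]); th=np.arctan2(r,v[2]); return K[:2,2]+K[0,0]*th*v[:2]/max(r,1e-9)
def wray(p,u,v):
    K=np.array(p['camera_matrix']);E=np.array(p['extrinsics']);R=E[:3,:3];d=(np.array([u,v])-K[:2,2])/K[0,0]
    th=np.linalg.norm(d); q=d/max(th,1e-9); w=np.array([np.sin(th)*q[0],-np.sin(th)*q[1],-np.cos(th)]); return -R.T@E[:3,3],R.T@w
def watz(p,u,v,z):
    o,d=wray(p,u,v); return o+d*(z-o[2])/d[2]
E
python3 - <<'E'
from h import *
p=read_camera('wrist');E=np.array(p['extrinsics']);C=-E[:3,:3].T@E[:3,3];st=sense();R=Rn.from_quat(st['tcp_rot'])
print('cam in tool',R.inv().apply(C-st['position']), 'axis', R.inv().apply(-E[2,:3]))
go(.518,.28,.26,.12)
s=read_camera('scene'); print(atz(s,255.9,221.8,.012))
E
```

```text
cam in tool [-0.00062675 -0.06522639 -0.15241654] axis [4.85475148e-04 2.35838635e-01 9.71792109e-01]
t 1.95 pos [0.1431 0.5827 0.2326] yaw 1.33 F [ 0.2 -1.   0.4] w 0.0931 -> lin [-20.46, 43.63, -2.74] rot [0.0, -0.0, 69.33]
[ 0.4661951  -0.31299115  0.012     ]
```

Call:
send_rows:
  commands:
    - {"rot": [0, 0, 69.3], "linear": [-20.5, 43.6, -6], "claw": 100}
    - {"rot": [0, 0, 69.3], "linear": [-20.5, 43.6, -6], "claw": 100}
    - {"rot": [0, 0, 69.3], "linear": [-20.5, 43.6, -6], "claw": 100}
    - {"rot": [0, 0, 69.3], "linear": [-20.5, 43.6, -6], "claw": 100}
    - {"rot": [0, 0, 69.3], "linear": [-20.5, 43.6, -6], "claw": 100}
    - {"rot": [0, 0, 69.3], "linear": [-20.5, 43.6, -6], "claw": 100}
    - {"rot": [0, 0, 69.3], "linear": [-20.5, 43.6, -6], "claw": 100}
    - {"rot": [0, 0, 69.3], "linear": [-20.5, 43.6, -6], "claw": 100}
    - {"rot": [0, 0, 69.3], "linear": [-20.5, 43.6, -6], "claw": 100}
    - {"rot": [0, 0, 69.3], "linear": [-20.5, 43.6, -6], "claw": 100}

```text
clock: 3.25
position: [0.5172, 0.2799, 0.2924]
tcp_rot: [0.998, 0.06, -0.0, -0.0]
wrist_force: [-1.2, -0.3, 0.0]
width: 0.0928
```

```bash
python3 - <<'E'
from h import *
p=snap('wrist','w1.png'); 
np.savez('w1.npz',K=p['camera_matrix'],E=p['extrinsics'])
go(.518,.28,.26,.12)
im=cv2.imread('pics/w1.png')
for x in boxpts(.518,.28,.12,.028,.15,.13,.164) if 0 else []: pass
E
```

```text
t 3.3 pos [0.5168 0.2803 0.2924] yaw 0.1213 F [ 0.6 -0.7 -0.2] w 0.0928 -> lin [0.12, 0.05, 3.24] rot [-0.01, 0.04, 0.07]
```

View pics/w1.png

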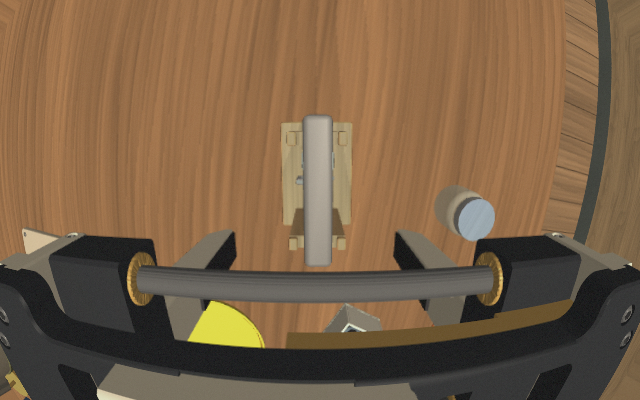

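```bash
python3 - <<'E'
from h import *
d=np.load('w1.npz'); p=dict(camera_matrix=d['K'],extrinsics=d['E'])
for q,z in (((305,117),.164),((331,117),.164),((304,263),.164),((331,263),.164),((303,190),.164),((332,190),.164)):
    print(q,watz(p,*q,z)[:2].round(4))
print([watz(p,*q,.01)[:2].round(4).tolist() for q in ((282,123),(351,123),(281,222))])
im=cv2.imread('pics/w1.png')[100:300,230:430]; cv2.imwrite('pics/w1z.png',cv2.resize(im,(600,600),interpolation=cv2.INTER_CUBIC))
E
```

```text
(305, 117) [0.4991 0.354 ]
(331, 117) [0.5222 0.3568]
(304, 263) [0.5141 0.2142]
(331, 263) [0.5407 0.2174]
(303, 190) [0.505  0.2873]
(332, 190) [0.5316 0.2905]
[[0.4626, 0.3476], [0.5581, 0.3593], [0.4758, 0.2046]]
```

View pics/w1z.png

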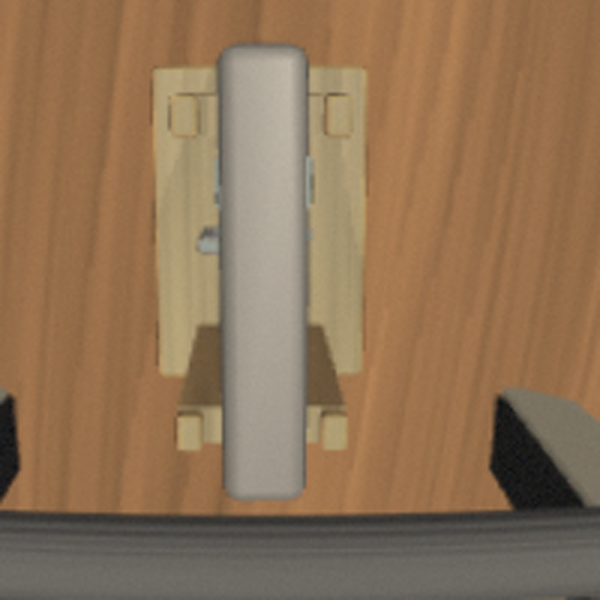

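```bash
python3 - <<'E'
from h import *
go(.519,.283,.142,.12)
E
```

```text
t 3.3 pos [0.5168 0.2803 0.2924] yaw 0.1213 F [ 0.6 -0.7 -0.2] w 0.0928 -> lin [0.26, -0.23, 15.04] rot [-0.01, 0.04, 0.07]
```

Call:
send_rows:
  commands:
    - {"rot": [0, 0, 0], "linear": [0.2, -0.2, 4], "claw": 100}
    - {"rot": [0, 0, 0], "linear": [0.2, -0.2, 8], "claw": 100}
    - {"rot": [0, 0, 0], "linear": [0.2, -0.2, 12], "claw": 100}
    - {"rot": [0, 0, 0], "linear": [0.2, -0.2, 14], "claw": 100}
    - {"rot": [0, 0, 0], "linear": [0.2, -0.2, 15], "claw": 100}
    - {"rot": [0, 0, 0], "linear": [0.2, -0.2, 15], "claw": 60}
    - {"rot": [0, 0, 0], "linear": [0.2, -0.2, 15], "claw": 45}

```text
clock: 4.18
position: [0.5203, 0.2824, 0.1445]
tcp_rot: [0.998, 0.06, 0.001, -0.0]
wrist_force: [0.1, 0.1, 0.7]
width: 0.0776
```

```bash
python3 - <<'E'
from h import *
go(.519,.283,.142,.12)
p=snap('wrist','w2.png');p=snap('scene','s2.png')
im=cv2.imread('pics/s2.png')[130:270,390:530]; cv2.imwrite('pics/s2z.png',cv2.resize(im,(600,600),interpolation=cv2.INTER_CUBIC))
E
```

```text
t 4.175 pos [0.5203 0.2824 0.1445] yaw 0.1206 F [0.1 0.1 0.7] w 0.0776 -> lin [-0.12, -0.08, 0.25] rot [-0.05, -0.15, 0.03]
```

View pics/w2.png

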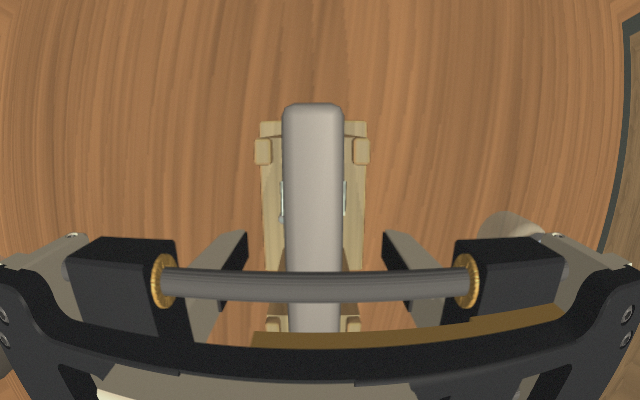

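View pics/s2z.png

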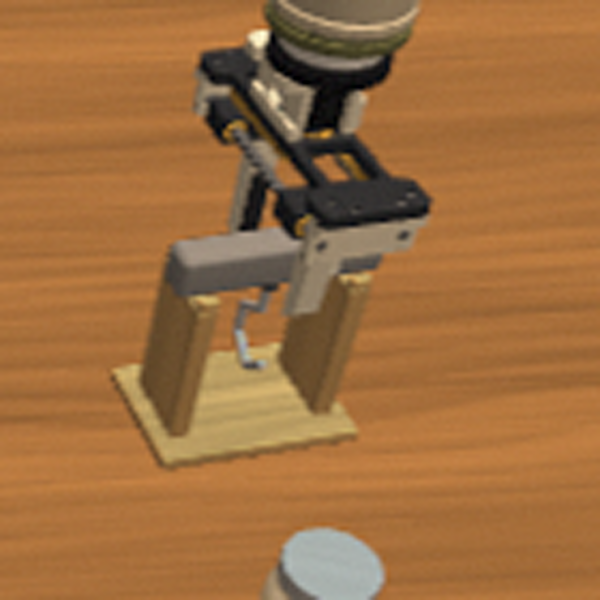

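```bash
python3 - <<'E'
from h import *
s=read_camera('scene');w=read_camera('wrist')
t=np.array([.5203,.2824,.1445]);c,sn=np.cos(.12),np.sin(.12)
def P(a,b,z): return [t[0]+c*a-sn*b,t[1]+sn*a+c*b,z]
z=lambda q:((q-[390,130])*600/140).round(0)
for b in(-.075,0,.075): print(b,'bar top front edge',z(proj(s,P(.014,b,.164))),'bot',z(proj(s,P(.014,b,.13))),'wrist',wproj(w,P(0,b,.164)).round(0))
print('finger tip front',z(proj(s,P(.045,0,.1305))),z(proj(s,P(.045,.0075,.1305))),z(proj(s,P(.039,0,.13))))
E
```

```text
-0.075 bar top front edge [179. 264.] bot [171. 303.] wrist [316. 380.]
0 bar top front edge [285. 249.] bot [274. 288.] wrist [316. 269.]
0.075 bar top front edge [389. 235.] bot [377. 274.] wrist [316. 104.]
finger tip front [295. 317.] [306. 315.] [291. 312.]
```

Call:
send_rows:
  commands:
    - {"rot": [0, 0, 0], "linear": [-0.1, 0, 0.2], "claw": 60}
    - {"rot": [0, 0, 0], "linear": [-0.1, 0, 0.2], "claw": 30}
    - {"rot": [0, 0, 0], "linear": [-0.1, 0, 0.2], "claw": 10}
    - {"rot": [0, 0, 0], "linear": [-0.1, 0, 0.2], "claw": 10}
    - {"rot": [0, 0, 0], "linear": [-0.1, 0, 0.2], "claw": 10}
    - {"rot": [0, 0, 0], "linear": [-0.1, 0, 0.2], "claw": 10}

```text
clock: 5.12
position: [0.5184, 0.2817, 0.1406]
tcp_rot: [0.998, 0.06, 0.0, -0.0]
wrist_force: [1.2, 0.5, -0.6]
width: 0.0281
```

```bash
python3 - <<'E'
from h import *
go(.519,.283,.142,.12)
E
```

```text
t 5.125 pos [0.5184 0.2817 0.1406] yaw 0.1204 F [ 1.2  0.5 -0.6] w 0.0281 -> lin [0.07, -0.12, -0.14] rot [-0.0, -0.01, 0.02]
```

Call:
send_rows:
  commands:
    - {"rot": [0, 0, 0], "linear": [0, 0, -1], "claw": 10}
    - {"rot": [0, 0, 0], "linear": [0, 0, -3], "claw": 10}
    - {"rot": [0, 0, 0], "linear": [0, 0, -6], "claw": 10}
    - {"rot": [0, 0, 0], "linear": [0, 0, -9], "claw": 10}
    - {"rot": [0, 0, 0], "linear": [0, 0, -12], "claw": 10}
    - {"rot": [0, 0, 0], "linear": [0, 0, -14], "claw": 10}
    - {"rot": [0, 0, 0], "linear": [0, 0, -15], "claw": 10}
    - {"rot": [0, 0, 0], "linear": [0, 0, -15], "claw": 10}

```text
clock: 6.12
position: [0.5185, 0.2818, 0.2911]
tcp_rot: [0.998, 0.06, 0.0, -0.0]
wrist_force: [-0.2, 0.5, -2.7]
width: 0.0281
```

```bash
python3 - <<'E'
from h import *
go(.49,.057,.27,-.39)
E
```

```text
t 6.125 pos [0.5185 0.2818 0.2911] yaw 0.1205 F [-0.2  0.5 -2.7] w 0.0281 -> lin [-5.54, 21.98, 2.1] rot [-0.02, -0.04, 29.25]
```

Call:
send_rows:
  commands:
    - {"rot": [0, 0, 3], "linear": [-0.5, 2, 0], "claw": 10}
    - {"rot": [0, 0, 8], "linear": [-1.5, 6, 0], "claw": 10}
    - {"rot": [0, 0, 13], "linear": [-2.5, 10, 0], "claw": 10}
    - {"rot": [0, 0, 19], "linear": [-3.5, 14, 0.3], "claw": 10}
    - {"rot": [0, 0, 25], "linear": [-4.5, 18, 0.9], "claw": 10}
    - {"rot": [0, 0, 28], "linear": [-5.2, 20.5, 1.5], "claw": 10}
    - {"rot": [0, 0, 29.2], "linear": [-5.5, 22, 2], "claw": 10}
    - {"rot": [0, 0, 29.2], "linear": [-5.5, 22, 2], "claw": 10}

```text
clock: 7.12
position: [0.4896, 0.0558, 0.2696]
tcp_rot: [0.981, -0.194, -0.001, 0.0]
wrist_force: [0.4, 0.4, -2.1]
width: 0.0276
```

```bash
python3 - <<'E'
from h import *
for n in ('wrist','scene','top'):
    p=snap(n,n+'3.png'); np.savez(n+'3.npz',camera_matrix=p['camera_matrix'],extrinsics=p['extrinsics'])
go(.49,.057,.27,-.39)
im=cv2.imread('pics/scene3.png')[150:300,290:440]; cv2.imwrite('pics/scene3z.png',cv2.resize(im,(600,600),interpolation=cv2.INTER_CUBIC))
im=cv2.imread('pics/top3.png')[110:230,220:340]; cv2.imwrite('pics/top3z.png',cv2.resize(im,(600,600),interpolation=cv2.INTER_CUBIC))
E
```

```text
t 7.275 pos [0.4903 0.0574 0.2707] yaw -0.3882 F [ 0.3 -0.4 -2. ] w 0.0282 -> lin [-0.01, 0.05, 0.07] rot [-0.02, 0.01, 0.11]
```

View pics/wrist3.png

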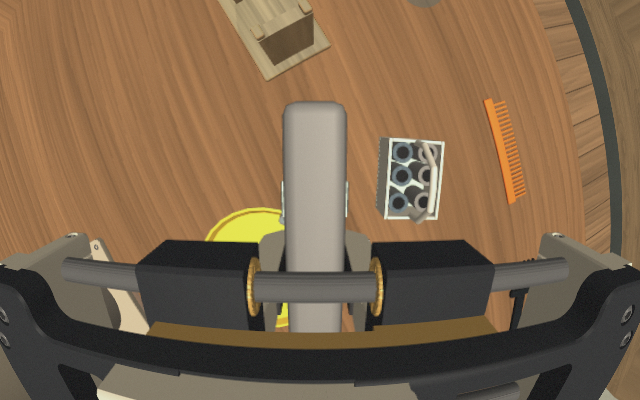

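View pics/scene3z.png

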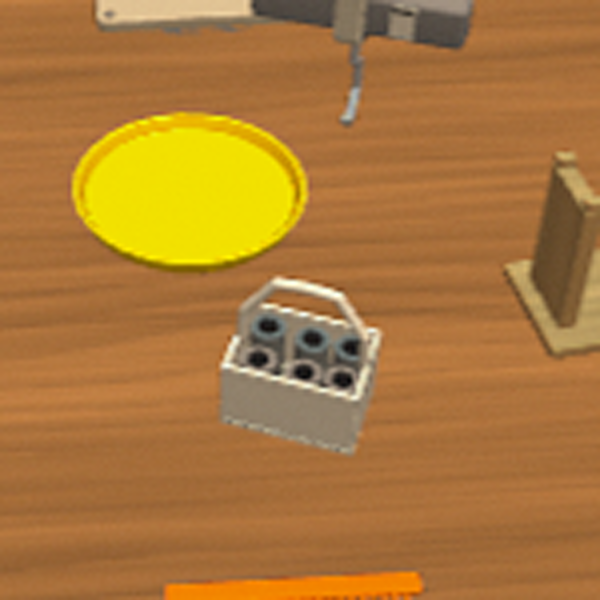

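View pics/top3z.png

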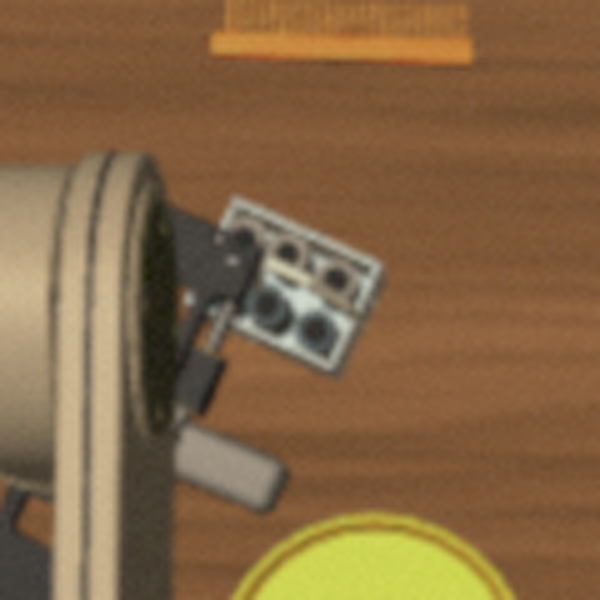

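```bash
python3 - <<'E'
import cv2
im=cv2.imread('pics/wrist3.png')[130:230,365:465]; cv2.imwrite('pics/wrist3z.png',cv2.resize(im,(600,600),interpolation=cv2.INTER_CUBIC))
E
```

```text
(no output)
```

View pics/wrist3z.png

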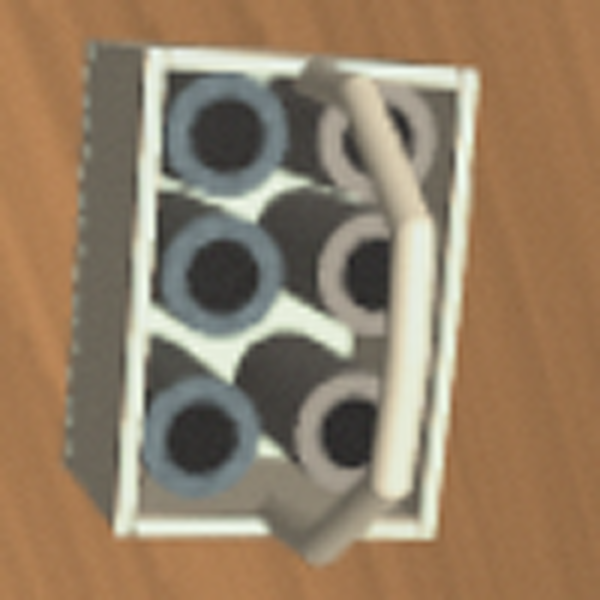

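```bash
python3 - <<'E'
from h import *
from scipy.optimize import least_squares
L=lambda n:dict(np.load(n))
w=L('wrist3.npz');s=L('scene3.npz');t=L('top3.npz')
W=lambda x,y:np.array((365+x/6,130+y/6)); T=lambda x,y:np.array((140+x/3,90+y/3)); S=lambda x,y:np.array((300+x/3.75,150+y/3.75))
a,b=.036,.05
obs=[('w',w,wproj,W,[((148,47),(-a,b,.06)),((478,70),(a,b,.06)),((434,538),(a,-b,.06)),((116,535),(-a,-b,.06)),((92,42),(-a,b,0)),((66,465),(-a,-b,0)),((415,222),(0,.022,.12)),((392,495),(0,-.022,.12))]),
('t',t,proj,T,[((381,178),(a,b,.06)),((469,216),(a,-b,.06)),((443,285),(-a,-b,.06)),((351,243),(-a,b,.06))]),
('s',s,proj,S,[((171,346),(a,-b,.06)),((302,380),(a,b,.06)),((320,308),(-a,b,.06)),((171,395),(a,-b,0)),((295,424),(a,b,0)),((222,266),(0,-.022,.12)),((280,279),(0,.022,.12))])]
def res(q,sel):
    r=[]
    for n,p,f,Z,l in obs:
        if n not in sel: continue
        for px,(X,Y,z) in l:
            c,sn=np.cos(q[2]),np.sin(q[2]); r+=list(f(p,(q[0]+c*X-sn*Y,q[1]+sn*X+c*Y,z))-Z(*px))
    return np.array(r)
for sel in ('w','t','s','wts'):
    o=least_squares(res,[.6,.01,-.39],args=(sel,)); print(sel,o.x.round(4),np.abs(o.fun).max().round(2),o.fun.reshape(-1,2).round(1).tolist())
E
```

```text
w [ 0.6051  0.0134 -0.4113] 2.25 [[-0.1, 0.1], [0.2, 0.1], [0.3, 0.1], [0.0, 0.1], [-1.0, -0.5], [-0.6, -0.3], [0.5, 2.3], [0.4, -2.0]]
t [ 0.6013  0.0116 -0.3906] 1.03 [[-0.1, 0.4], [0.4, 0.5], [-0.5, -1.0], [0.2, 0.1]]
s [ 0.6071  0.017  -0.3876] 1.18 [[0.1, -0.1], [-0.2, -1.2], [0.1, 0.3], [-0.4, 0.7], [-0.1, 1.0], [0.2, -0.3], [0.2, -0.4]]
wts [ 0.6051  0.0139 -0.4037] 2.37 [[-0.6, -0.1], [-0.2, -0.5], [0.4, -0.4], [0.1, 0.0], [-1.5, -0.6], [-0.5, -0.4], [0.2, 1.9], [0.4, -2.4], [-0.6, -0.9], [-0.3, -0.5], [-1.4, -2.2], [-0.5, -1.4], [-1.2, -0.8], [-1.7, -1.5], [-0.9, 0.1], [-1.7, 0.0], [-1.5, 0.7], [-1.0, -0.8], [-1.0, -0.8]]
```

```bash
python3 - <<'E'
from h import *
go(.55,.0373,.1826,-.408)
E
```

```text
t 7.275 pos [0.4903 0.0574 0.2707] yaw -0.3882 F [ 0.3 -0.4 -2. ] w 0.0282 -> lin [6.29, -0.4, 8.81] rot [-0.02, 0.01, 1.14]
```

Call:
send_rows:
  commands:
    - {"rot": [0, 0, 0.5], "linear": [1.5, -0.1, 2], "claw": 10}
    - {"rot": [0, 0, 1], "linear": [3, -0.2, 5], "claw": 10}
    - {"rot": [0, 0, 1.1], "linear": [5, -0.3, 7], "claw": 10}
    - {"rot": [0, 0, 1.1], "linear": [6, -0.4, 8.3], "claw": 10}
    - {"rot": [0, 0, 1.1], "linear": [6.3, -0.4, 8.8], "claw": 10}
    - {"rot": [0, 0, 1.1], "linear": [6.3, -0.4, 8.8], "claw": 10}
    - {"rot": [0, 0, 1.1], "linear": [6.3, -0.4, 8.8], "claw": 10}

```text
clock: 8.15
position: [0.5502, 0.0368, 0.1837]
tcp_rot: [0.979, -0.203, 0.001, -0.0]
wrist_force: [-0.2, -0.0, -1.8]
width: 0.028
```

```bash
python3 - <<'E'
from h import *
for n in ('wrist','scene'):
    p=snap(n,n+'4.png'); np.savez(n+'4.npz',camera_matrix=p['camera_matrix'],extrinsics=p['extrinsics'])
go(.605,.0135,.1826,-.408)
im=cv2.imread('pics/scene4.png')[150:270,310:430]; cv2.imwrite('pics/scene4z.png',cv2.resize(im,(600,600),interpolation=cv2.INTER_CUBIC))
im=cv2.imread('pics/wrist4.png')[110:260,260:460]; cv2.imwrite('pics/wrist4z.png',cv2.resize(im,(800,600),interpolation=cv2.INTER_CUBIC))
E
```

```text
t 8.25 pos [0.5502 0.0367 0.1836] yaw -0.4081 F [-0.7  0.1 -1.4] w 0.0275 -> lin [5.95, -0.05, 0.11] rot [-0.03, -0.08, -0.01]
```

View pics/wrist4z.png

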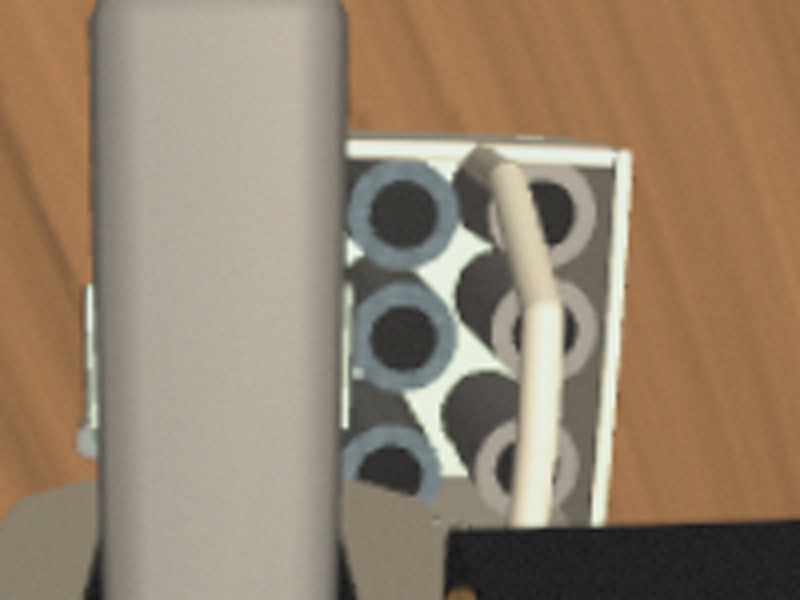

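View pics/scene4z.png

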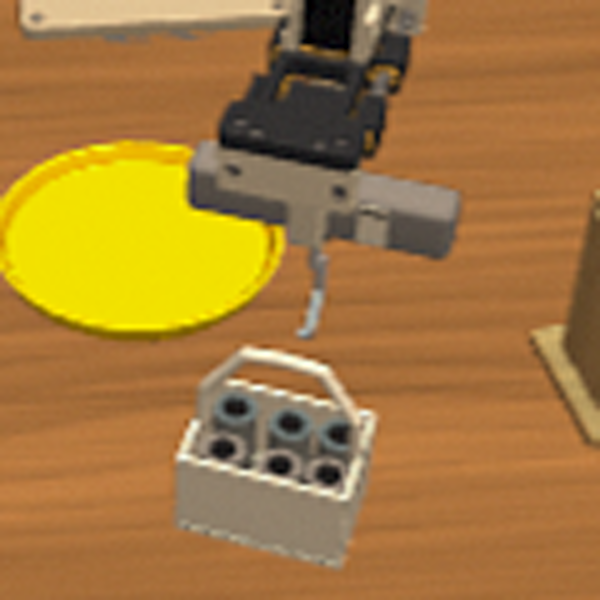

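```bash
python3 - <<'E'
from h import *
w=dict(np.load('wrist4.npz'));s=dict(np.load('scene4.npz'))
A=watz(w,395.75,185,.12);B=watz(w,393,240,.12);print(A,B)
yx=np.array([np.sin(.408),np.cos(.408)]);xx=np.array([np.cos(.408),-np.sin(.408)])
for P in(A,B): d=P[:2]-[.605,.0135]; print('caddy frame',d@xx,d@yx)
# rim corner (+x,+y)
C=watz(w,260+631/4,110+150/4,.06);d=C[:2]-[.605,.0135];print('corner',d@xx,d@yx)
# hook in scene: tip predicted
g=np.array([.5502,.0367])
seat=.1836-.0856
for dx,dz in((0,-.009),(.018,.0105),(-.022,.02)):
    q=proj(s,[g[0]+xx[0]*dx,g[1]+xx[1]*dx,seat+dz]);print(dx,((q-[310,150])*5).round())
for Y in(-.022,.022): q=proj(s,[.605+yx[0]*Y,.0135+yx[1]*Y,.12]);print('bar',((q-[310,150])*5).round())
E
```

```text
[0.6143134  0.03674123 0.12      ] [ 0.59817993 -0.00245898  0.12      ]
caddy frame -0.0006726005852629398 0.025028818143208658
caddy frame 7.18608102399579e-05 -0.017355038101877256
corner 0.035597670325194036 0.04970869479366654
0 [301. 330.]
0.018 [295. 326.]
-0.022 [313. 270.]
bar [240. 350.]
bar [317. 368.]
```

Call:
send_rows:
  commands:
    - {"rot": [0, 0, 0], "linear": [0.5, 0, 0.1], "claw": 10}
    - {"rot": [0, 0, 0], "linear": [1.5, 0, 0.1], "claw": 10}
    - {"rot": [0, 0, 0], "linear": [2.5, 0, 0.1], "claw": 10}
    - {"rot": [0, 0, 0], "linear": [3.5, 0, 0.1], "claw": 10}
    - {"rot": [0, 0, 0], "linear": [4.3, 0, 0.1], "claw": 10}
    - {"rot": [0, 0, 0], "linear": [5, 0, 0.1], "claw": 10}
    - {"rot": [0, 0, 0], "linear": [5.5, 0, 0.1], "claw": 10}
    - {"rot": [0, 0, 0], "linear": [5.9, 0, 0.1], "claw": 10}
    - {"rot": [0, 0, 0], "linear": [5.9, 0, 0.1], "claw": 10}

```text
clock: 9.38
position: [0.6043, 0.013, 0.1816]
tcp_rot: [0.979, -0.203, -0.0, -0.0]
wrist_force: [-0.8, -0.5, -2.2]
width: 0.0281
```

```bash
python3 - <<'E'
from h import *
for n in ('wrist','scene'):
    p=snap(n,n+'5.png'); np.savez(n+'5.npz',camera_matrix=p['camera_matrix'],extrinsics=p['extrinsics'])
go(.605,.0135,.1826,-.408)
im=cv2.imread('pics/scene5.png')[150:270,310:430]; cv2.imwrite('pics/scene5z.png',cv2.resize(im,(600,600),interpolation=cv2.INTER_CUBIC))
E
```

```text
t 9.475 pos [0.604  0.0132 0.1816] yaw -0.4083 F [-0.8 -0.1 -2.1] w 0.0278 -> lin [0.08, -0.07, -0.1] rot [0.0, 0.01, -0.02]
```

View pics/scene5z.png

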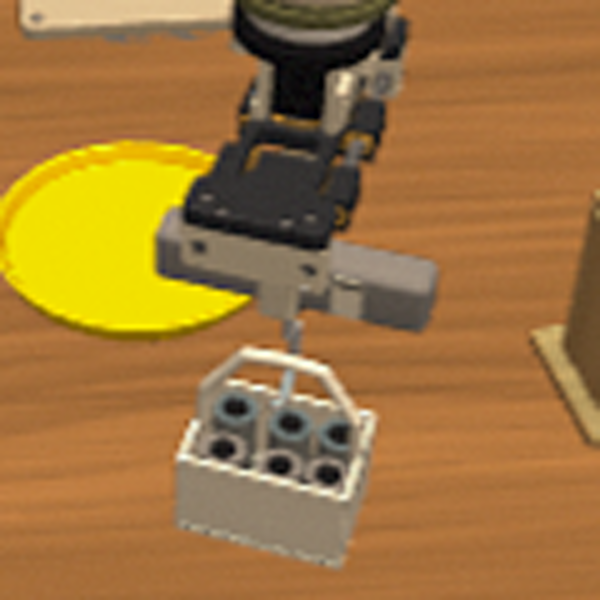

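Call:
send_rows:
  commands:
    - {"rot": [0, 0, 0], "linear": [0, 0, -0.7], "claw": 10}
    - {"rot": [0, 0, 0], "linear": [0, 0, -1.4], "claw": 10}
    - {"rot": [0, 0, 0], "linear": [0, 0, -1.9], "claw": 10}
    - {"rot": [0, 0, 0], "linear": [0, 0, -2.3], "claw": 10}
    - {"rot": [0, 0, 0], "linear": [0, 0, -2.7], "claw": 10}
    - {"rot": [0, 0, 0], "linear": [0, 0, -3.1], "claw": 10}
    - {"rot": [0, 0, 0], "linear": [0, 0, -3.4], "claw": 10}
    - {"rot": [0, 0, 0], "linear": [0, 0, -3.7], "claw": 10}
    - {"rot": [0, 0, 0], "linear": [0, 0, -4], "claw": 10}
    - {"rot": [0, 0, 0], "linear": [0, 0, -4.2], "claw": 10}

```text
clock: 10.72
position: [0.6041, 0.0131, 0.2237]
tcp_rot: [0.979, -0.203, -0.0, 0.0]
wrist_force: [0.5, 0.0, -4.9]
width: 0.0279
```

```bash
python3 - <<'E'
from h import *
p=snap('scene','scene6.png')
go(.605,.0135,.27,-.408)
im=cv2.imread('pics/scene6.png')[150:270,310:430]; cv2.imwrite('pics/scene6z.png',cv2.resize(im,(600,600),interpolation=cv2.INTER_CUBIC))
E
```

```text
t 10.775 pos [0.6042 0.0131 0.224 ] yaw -0.4084 F [-0.   0.1 -5.2] w 0.0276 -> lin [0.06, -0.07, -4.6] rot [-0.0, -0.01, -0.02]
```

View pics/scene6z.png

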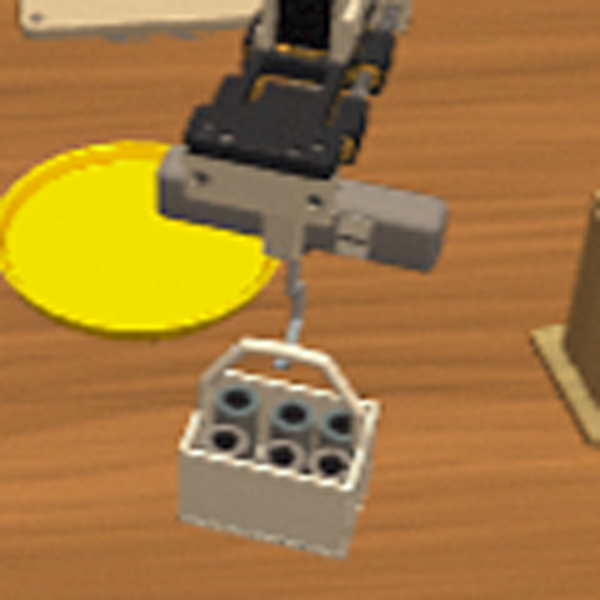

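Call:
send_rows:
  commands:
    - {"rot": [0, 0, 0], "linear": [0, 0, -0.3], "claw": 10}
    - {"rot": [0, 0, 0], "linear": [0, 0, -0.7], "claw": 10}
    - {"rot": [0, 0, 0], "linear": [0, 0, -1.2], "claw": 10}
    - {"rot": [0, 0, 0], "linear": [0, 0, -1.8], "claw": 10}
    - {"rot": [0, 0, 0], "linear": [0, 0, -2.4], "claw": 10}
    - {"rot": [0, 0, 0], "linear": [0, 0, -3.0], "claw": 10}
    - {"rot": [0, 0, 0], "linear": [0, 0, -3.5], "claw": 10}
    - {"rot": [0, 0, 0], "linear": [0, 0, -4], "claw": 10}
    - {"rot": [0, 0, 0], "linear": [0, 0, -4.4], "claw": 10}
    - {"rot": [0, 0, 0], "linear": [0, 0, -4.6], "claw": 10}

```text
clock: 12.02
position: [0.6042, 0.0131, 0.27]
tcp_rot: [0.979, -0.203, 0.0, -0.0]
wrist_force: [0.2, -0.8, -5.8]
width: 0.0276
```

Call:
send_rows:
  commands:
    - {"rot": [0, 0, 0], "linear": [0, 0, 0], "claw": 10}
    - {"rot": [0, 0, 0], "linear": [0, 0, 0], "claw": 10}
    - {"rot": [0, 0, 0], "linear": [0, 0, 0], "claw": 10}
    - {"rot": [0, 0, 0], "linear": [0, 0, 0], "claw": 10}
    - {"rot": [0, 0, 0], "linear": [0, 0, 0], "claw": 10}
    - {"rot": [0, 0, 0], "linear": [0, 0, 0], "claw": 10}
    - {"rot": [0, 0, 0], "linear": [0, 0, 0], "claw": 10}
    - {"rot": [0, 0, 0], "linear": [0, 0, 0], "claw": 10}
    - {"rot": [0, 0, 0], "linear": [0, 0, 0], "claw": 10}
    - {"rot": [0, 0, 0], "linear": [0, 0, 0], "claw": 10}

```text
clock: 13.28
position: [0.6042, 0.0131, 0.2697]
tcp_rot: [0.979, -0.203, 0.0, -0.0]
wrist_force: [-0.1, -0.4, -5.9]
width: 0.0278
```

```bash
python3 - <<'E'
from h import *
p=snap('scene','scene7.png');snap('wrist','wrist7.png')
go(.463,-.313,.26,-.408)
im=cv2.imread('pics/scene7.png')[150:270,310:430]; cv2.imwrite('pics/scene7z.png',cv2.resize(im,(600,600),interpolation=cv2.INTER_CUBIC))
E
```

```text
t 13.375 pos [0.6041 0.0131 0.2696] yaw -0.4084 F [-0.  -0.9 -5.5] w 0.0279 -> lin [-0.0, 35.53, 0.96] rot [0.0, 0.0, -0.02]
```

View pics/scene7z.png

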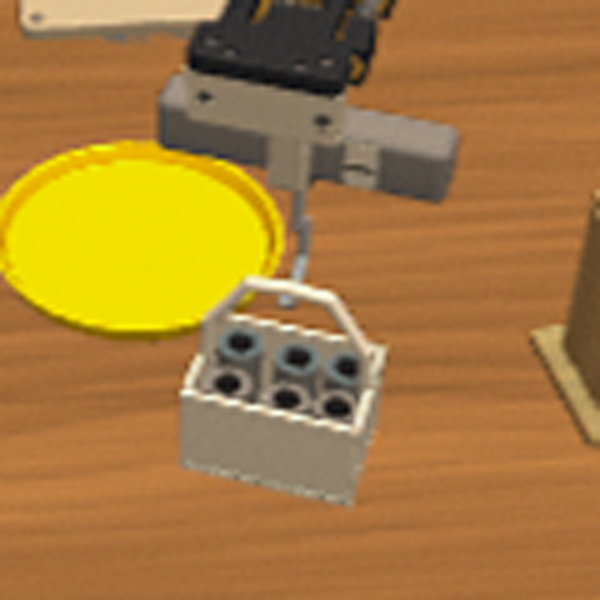

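View pics/wrist7.png

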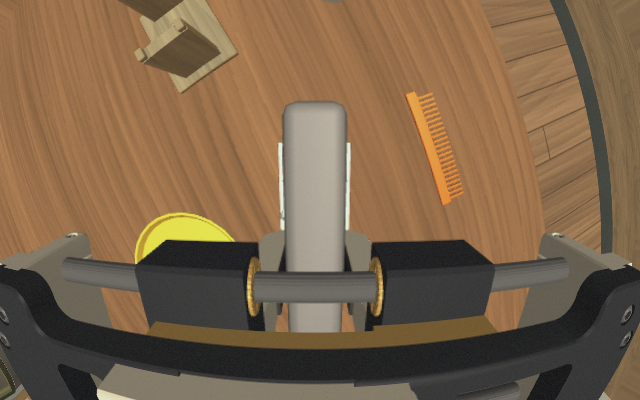

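Call:
send_rows:
  commands:
    - {"rot": [0, 0, 0], "linear": [0, 0, 0], "claw": 10}
    - {"rot": [0, 0, 0], "linear": [0, 0, 0], "claw": 10}
    - {"rot": [0, 0, 0], "linear": [0, 0, 0], "claw": 10}
    - {"rot": [0, 0, 0], "linear": [0, 0, 0], "claw": 10}
    - {"rot": [0, 0, 0], "linear": [0, 0, 0], "claw": 10}
    - {"rot": [0, 0, 0], "linear": [0, 0, 0], "claw": 10}
    - {"rot": [0, 0, 0], "linear": [0, 0, 0], "claw": 10}
    - {"rot": [0, 0, 0], "linear": [0, 0, 0], "claw": 10}
    - {"rot": [0, 0, 0], "linear": [0, 0, 0], "claw": 10}
    - {"rot": [0, 0, 0], "linear": [0, 0, 0], "claw": 10}

```text
clock: 14.62
position: [0.6041, 0.0131, 0.2696]
tcp_rot: [0.979, -0.203, -0.0, 0.0]
wrist_force: [0.8, -0.0, -5.1]
width: 0.0278
```

```bash
python3 - <<'E'
from h import *
ims=[]
for i in range(5):
    p=read_camera('scene'); ims.append(p['image'][205:255,340:395].astype(int))
b=[np.abs(i-ims[0]).mean().round(2) for i in ims]; print(b)
# sub-pixel shift
for i in ims: print(cv2.phaseCorrelate(ims[0].mean(2).astype(np.float32),i.mean(2).astype(np.float32)))
a=cv2.imread('pics/scene7.png')[205:255,340:395].mean(2).astype(np.float32); print(cv2.phaseCorrelate(a,ims[0].mean(2).astype(np.float32)))
go(.464,-.314,.26,-.408)
E
```

```text
[np.float64(0.0), np.float64(1.32), np.float64(1.33), np.float64(1.32), np.float64(1.34)]
((0.0, 0.0), 1.0)
((-0.06191307674700042, 0.012665198831843583), 1.002261961221695)
((-0.005235029118569656, -0.018150528065689286), 0.9909762642383575)
((0.0032154836743281123, -0.019165568334273075), 0.9916847780545552)
((-0.029126857917727733, 0.028832037350611017), 0.9890936630566914)
((-0.0467334225266427, 0.009632067185123105), 0.9764919421672821)
t 14.875 pos [0.6042 0.0131 0.2697] yaw -0.4083 F [ 0.1  0.4 -5.9] w 0.0278 -> lin [0.12, 35.59, 0.97] rot [-0.0, -0.0, -0.02]
```

Dead still. Move to the dish.

Call:
send_rows:
  commands:
    - {"rot": [0, 0, 0], "linear": [0, 0, 0], "claw": 10}
    - {"rot": [0, 0, 0], "linear": [0, 0.1, 0], "claw": 10}
    - {"rot": [0, 0, 0], "linear": [0, 0.3, 0], "claw": 10}
    - {"rot": [0, 0, 0], "linear": [0, 0.7, 0], "claw": 10}
    - {"rot": [0, 0, 0], "linear": [0, 1.25, 0], "claw": 10}
    - {"rot": [0, 0, 0], "linear": [0, 2.05, 0], "claw": 10}
    - {"rot": [0, 0, 0], "linear": [0, 3.05, 0], "claw": 10}
    - {"rot": [0, 0, 0], "linear": [0, 4.3, 0], "claw": 10}
    - {"rot": [0, 0, 0], "linear": [0, 5.8, 0], "claw": 10}
    - {"rot": [0, 0, 0], "linear": [0, 7.45, 0], "claw": 10}

```text
clock: 16.12
position: [0.5741, -0.0564, 0.2697]
tcp_rot: [0.979, -0.203, 0.0, 0.0]
wrist_force: [0.9, -0.8, -6.6]
width: 0.0278
```

Call:
send_rows:
  commands:
    - {"rot": [0, 0, 0], "linear": [0, 1.85, 0], "claw": 10}
    - {"rot": [0, 0, 0], "linear": [0, 3.8, 0], "claw": 10}
    - {"rot": [0, 0, 0], "linear": [0, 5.9, 0], "claw": 10}
    - {"rot": [0, 0, 0], "linear": [0, 8.1, 0], "claw": 10}
    - {"rot": [0, 0, 0], "linear": [0, 10.3, 0], "claw": 10}
    - {"rot": [0, 0, 0], "linear": [0, 12.5, 0], "claw": 10}
    - {"rot": [0, 0, 0], "linear": [0, 14.7, 0], "claw": 10}
    - {"rot": [0, 0, 0], "linear": [0, 16.8, 0], "claw": 10}
    - {"rot": [0, 0, 0], "linear": [0, 18.8, 0], "claw": 10}
    - {"rot": [0, 0, 0], "linear": [0, 20.6, 0], "claw": 10}

```text
clock: 17.38
position: [0.4921, -0.2456, 0.2697]
tcp_rot: [0.979, -0.203, 0.0, 0.0]
wrist_force: [0.1, 0.5, -5.9]
width: 0.0277
```

Call:
send_rows:
  commands:
    - {"rot": [0, 0, 0], "linear": [0, 1.65, 0], "claw": 10}
    - {"rot": [0, 0, 0], "linear": [0, 3.1, 0], "claw": 10}
    - {"rot": [0, 0, 0], "linear": [0, 4.4, 0], "claw": 10}
    - {"rot": [0, 0, 0], "linear": [0, 5.4, 0], "claw": 10}
    - {"rot": [0, 0, 0], "linear": [0, 6.2, 0], "claw": 10}
    - {"rot": [0, 0, 0], "linear": [0, 6.75, 0], "claw": 10}
    - {"rot": [0, 0, 0], "linear": [0, 7.15, 0], "claw": 10}
    - {"rot": [0, 0, 0], "linear": [0, 7.4, 0], "claw": 10}
    - {"rot": [0, 0, 0], "linear": [0, 7.5, 0], "claw": 10}
    - {"rot": [0, 0, 0], "linear": [0, 7.5, 0], "claw": 10}

```text
clock: 18.62
position: [0.463, -0.3131, 0.2697]
tcp_rot: [0.979, -0.203, 0.0, -0.0]
wrist_force: [0.2, 0.3, -5.9]
width: 0.0279
```

```bash
python3 - <<'E'
from h import *
for n in ('scene','wrist','top'):
    p=snap(n,n+'8.png'); np.savez(n+'8.npz',camera_matrix=p['camera_matrix'],extrinsics=p['extrinsics'])
go(.464,-.314,.22,-.408)
im=cv2.imread('pics/scene8.png')[130:260,190:320]; cv2.imwrite('pics/scene8z.png',cv2.resize(im,(600,600),interpolation=cv2.INTER_CUBIC))
E
```

```text
t 18.775 pos [ 0.4631 -0.313   0.2696] yaw -0.4082 F [-1.1  0.7 -5.7] w 0.028 -> lin [0.12, 0.05, 4.96] rot [-0.0, -0.0, -0.01]
```

View pics/scene8z.png

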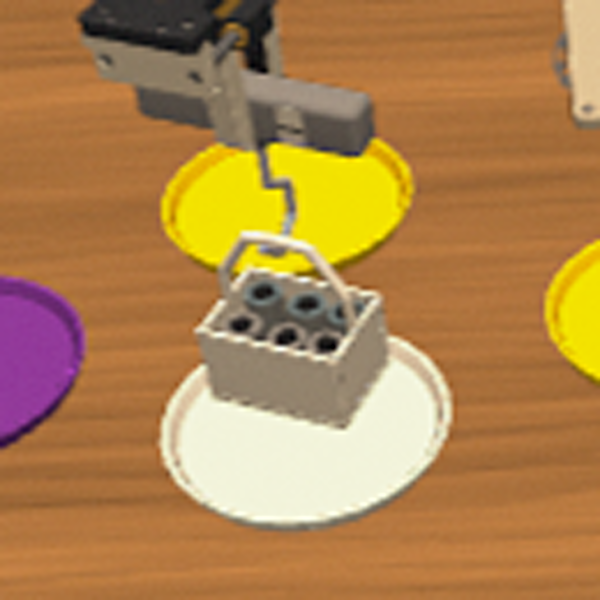

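View pics/wrist8.png

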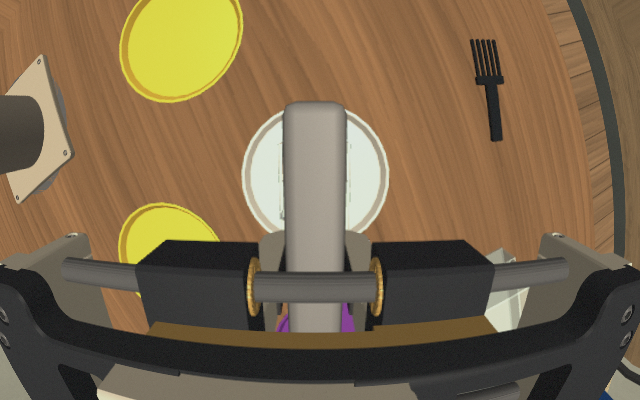

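View pics/top8.png

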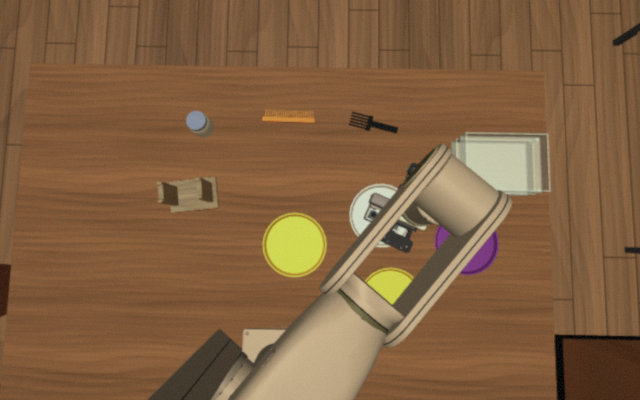

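```bash
python3 - <<'E'
from h import *
w=dict(np.load('wrist8.npz'))
from scipy.optimize import least_squares
px=[(242,177),(389,177),(253,138),(379,138)]
P=np.array([watz(w,*q,.018)[:2] for q in px]); 
o=least_squares(lambda q:np.hypot(*(P-q[:2]).T)-.1,[.46,-.31]);print(P.round(3).tolist(),o.x,o.fun)
E
```

```text
[[0.374, -0.272], [0.556, -0.351], [0.41, -0.231], [0.562, -0.297]] [ 0.46335862 -0.315633  ] [-0.0008657  -0.00141233 -0.00023833  0.00042207]
```

Call:
send_rows:
  commands:
    - {"rot": [0, 0, 0], "linear": [0, 0.1, 0.2], "claw": 10}
    - {"rot": [0, 0, 0], "linear": [0.1, 0.2, 0.6], "claw": 10}
    - {"rot": [0, 0, 0], "linear": [0.1, 0.2, 1.1], "claw": 10}
    - {"rot": [0, 0, 0], "linear": [0.1, 0.2, 1.6], "claw": 10}
    - {"rot": [0, 0, 0], "linear": [0.1, 0.2, 2.1], "claw": 10}
    - {"rot": [0, 0, 0], "linear": [0.1, 0.2, 2.6], "claw": 10}
    - {"rot": [0, 0, 0], "linear": [0.1, 0.2, 3.0], "claw": 10}
    - {"rot": [0, 0, 0], "linear": [0.1, 0.2, 3.4], "claw": 10}
    - {"rot": [0, 0, 0], "linear": [0.1, 0.2, 3.7], "claw": 10}
    - {"rot": [0, 0, 0], "linear": [0.1, 0.2, 3.9], "claw": 10}

```text
clock: 20.02
position: [0.4631, -0.3154, 0.2304]
tcp_rot: [0.979, -0.203, -0.0, -0.0]
wrist_force: [0.6, -0.4, -5.4]
width: 0.028
```

Call:
send_rows:
  commands:
    - {"rot": [0, 0, 0], "linear": [0, 0, 0.2], "claw": 10}
    - {"rot": [0, 0, 0], "linear": [0, 0, 0.4], "claw": 10}
    - {"rot": [0, 0, 0], "linear": [0, 0, 0.6], "claw": 10}
    - {"rot": [0, 0, 0], "linear": [0, 0, 0.8], "claw": 10}
    - {"rot": [0, 0, 0], "linear": [0, 0, 1.0], "claw": 10}
    - {"rot": [0, 0, 0], "linear": [0, 0, 1.2], "claw": 10}
    - {"rot": [0, 0, 0], "linear": [0, 0, 1.4], "claw": 10}
    - {"rot": [0, 0, 0], "linear": [0, 0, 1.6], "claw": 10}
    - {"rot": [0, 0, 0], "linear": [0, 0, 1.8], "claw": 10}
    - {"rot": [0, 0, 0], "linear": [0, 0, 2.0], "claw": 10}

```text
clock: 21.28
position: [0.4632, -0.3156, 0.2108]
tcp_rot: [0.979, -0.203, 0.0, 0.0]
wrist_force: [0.5, -0.3, -1.1]
width: 0.0276
```

```bash
python3 - <<'E'
from h import *
snap('scene','scene9.png')
go(.464,-.315,.189,-.408)
im=cv2.imread('pics/scene9.png')[130:260,190:320]; cv2.imwrite('pics/scene9z.png',cv2.resize(im,(600,600),interpolation=cv2.INTER_CUBIC))
E
```

```text
t 21.325 pos [ 0.4631 -0.3155  0.2104] yaw -0.4084 F [ 0.4 -0.3 -2.4] w 0.028 -> lin [0.07, -0.08, 2.14] rot [0.01, -0.0, -0.02]
```

View pics/scene9z.png

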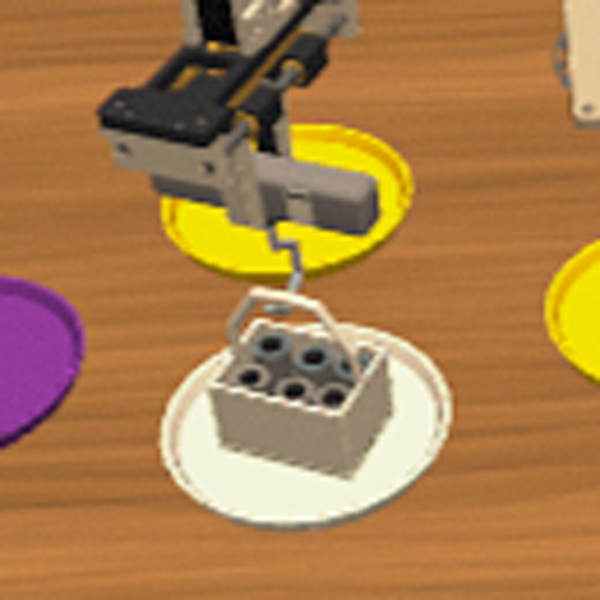

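Call:
send_rows:
  commands:
    - {"rot": [0, 0, 0], "linear": [0, 0, 0.4], "claw": 10}
    - {"rot": [0, 0, 0], "linear": [0, 0, 0.9], "claw": 10}
    - {"rot": [0, 0, 0], "linear": [0, 0, 1.4], "claw": 10}
    - {"rot": [0, 0, 0], "linear": [0, 0, 1.8], "claw": 10}
    - {"rot": [0, 0, 0], "linear": [0, 0, 2.1], "claw": 10}
    - {"rot": [0, 0, 0], "linear": [0, 0, 2.2], "claw": 10}
    - {"rot": [0, 0, 0], "linear": [0, 0, 2.2], "claw": 10}

```text
clock: 22.2
position: [0.4631, -0.3154, 0.1887]
tcp_rot: [0.979, -0.203, 0.0, 0.0]
wrist_force: [0.5, 0.1, -2.7]
width: 0.028
```

```bash
python3 - <<'E'
from h import *
snap('scene','scene10.png')
go(.464,-.315,.189,-.408)
im=cv2.imread('pics/scene10.png')[130:260,190:320]; cv2.imwrite('pics/scene10z.png',cv2.resize(im,(600,600),interpolation=cv2.INTER_CUBIC))
E
```

```text
t 22.25 pos [ 0.4632 -0.3155  0.1888] yaw -0.4083 F [ 0.7 -0.1 -1. ] w 0.0281 -> lin [0.06, -0.08, -0.02] rot [0.0, -0.01, -0.02]
```

View pics/scene10z.png

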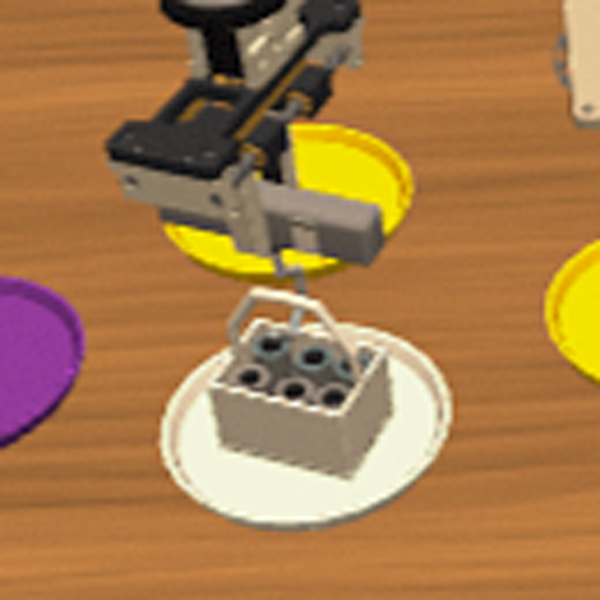

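Call:
send_rows:
  commands:
    - {"rot": [0, 0, 0], "linear": [-0.3, 0, 0], "claw": 10}
    - {"rot": [0, 0, 0], "linear": [-0.8, 0, 0], "claw": 10}
    - {"rot": [0, 0, 0], "linear": [-1.4, 0, 0], "claw": 10}
    - {"rot": [0, 0, 0], "linear": [-2, 0, 0], "claw": 10}
    - {"rot": [0, 0, 0], "linear": [-2.7, 0, 0], "claw": 10}
    - {"rot": [0, 0, 0], "linear": [-3.5, 0, 0], "claw": 10}
    - {"rot": [0, 0, 0], "linear": [-4.5, 0, 0], "claw": 10}
    - {"rot": [0, 0, 0], "linear": [-5.5, 0, 0], "claw": 10}
    - {"rot": [0, 0, 0], "linear": [-6.5, 0, 0], "claw": 10}
    - {"rot": [0, 0, 0], "linear": [-7, 0, 0], "claw": 10}

```text
clock: 23.5
position: [0.3983, -0.2874, 0.1887]
tcp_rot: [0.979, -0.203, 0.0, 0.0]
wrist_force: [-0.1, 0.0, -1.8]
width: 0.0281
```

```bash
python3 - <<'E'
from h import *
snap('scene','scene11.png')
go(.399,-.288,.292,-.408)
im=cv2.imread('pics/scene11.png')[130:260,190:320]; cv2.imwrite('pics/scene11z.png',cv2.resize(im,(600,600),interpolation=cv2.INTER_CUBIC))
E
```

```text
t 23.55 pos [ 0.3981 -0.2873  0.1887] yaw -0.4085 F [ 0.3  0.2 -3. ] w 0.0279 -> lin [0.11, 0.03, -10.33] rot [0.0, 0.01, -0.03]
```

View pics/scene11z.png

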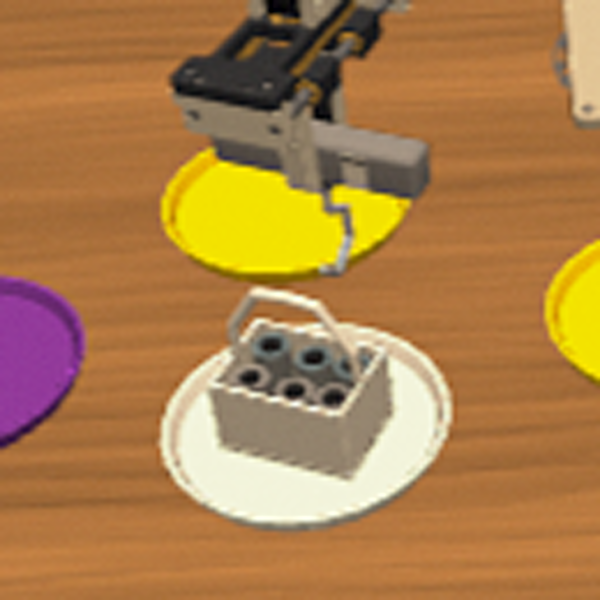

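Call:
send_rows:
  commands:
    - {"rot": [0, 0, 0], "linear": [0, 0, -2], "claw": 10}
    - {"rot": [0, 0, 0], "linear": [0, 0, -5], "claw": 10}
    - {"rot": [0, 0, 0], "linear": [0, 0, -8], "claw": 10}
    - {"rot": [0, 0, 0], "linear": [0, 0, -10], "claw": 10}
    - {"rot": [0, 0, 0], "linear": [0, 0, -10.3], "claw": 10}
    - {"rot": [0, 0, 0], "linear": [0, 0, -10.3], "claw": 10}

```text
clock: 24.3
position: [0.3987, -0.2875, 0.2907]
tcp_rot: [0.979, -0.203, -0.0, -0.0]
wrist_force: [-0.8, -0.7, -3.7]
width: 0.0278
```

```bash
python3 - <<'E'
from h import *
go(.5184,.2817,.292,.1204)
E
```

```text
t 24.3 pos [ 0.3987 -0.2875  0.2907] yaw -0.4083 F [-0.8 -0.7 -3.7] w 0.0278 -> lin [-11.61, -56.99, -0.1] rot [-0.04, 0.05, -30.29]
```

Call:
send_rows:
  commands:
    - {"rot": [0, 0, -0.5], "linear": [-0.2, -1, 0], "claw": 10}
    - {"rot": [0, 0, -1.5], "linear": [-0.6, -3, 0], "claw": 10}
    - {"rot": [0, 0, -3], "linear": [-1.2, -6, 0], "claw": 10}
    - {"rot": [0, 0, -5.5], "linear": [-2, -10, 0], "claw": 10}
    - {"rot": [0, 0, -8], "linear": [-3, -14.5, 0], "claw": 10}
    - {"rot": [0, 0, -10.5], "linear": [-3.9, -19, 0], "claw": 10}
    - {"rot": [0, 0, -13], "linear": [-4.8, -23.5, 0], "claw": 10}
    - {"rot": [0, 0, -15.5], "linear": [-5.7, -28, 0], "claw": 10}
    - {"rot": [0, 0, -18], "linear": [-6.6, -32.5, 0], "claw": 10}
    - {"rot": [0, 0, -20.5], "linear": [-7.5, -37, 0], "claw": 10}

```text
clock: 25.55
position: [0.4763, 0.0838, 0.2906]
tcp_rot: [1.0, -0.024, -0.001, 0.0]
wrist_force: [0.6, -0.6, -1.8]
width: 0.0278
```

```bash
python3 - <<'E'
from h import *
go(.5184,.2817,.292,.1204)
E
```

```text
t 25.55 pos [0.4763 0.0838 0.2906] yaw -0.0483 F [ 0.6 -0.6 -1.8] w 0.0278 -> lin [3.25, -19.97, -0.15] rot [-0.0, 0.09, -9.67]
```

Call:
send_rows:
  commands:
    - {"rot": [0, 0, -2], "linear": [0.7, -4, 0], "claw": 10}
    - {"rot": [0, 0, -4], "linear": [1.3, -8, 0], "claw": 10}
    - {"rot": [0, 0, -6], "linear": [1.9, -12, 0], "claw": 10}
    - {"rot": [0, 0, -7.5], "linear": [2.5, -15.5, 0], "claw": 10}
    - {"rot": [0, 0, -8.7], "linear": [2.9, -18, 0], "claw": 10}
    - {"rot": [0, 0, -9.4], "linear": [3.1, -19.4, 0], "claw": 10}
    - {"rot": [0, 0, -9.7], "linear": [3.2, -20, 0], "claw": 10}
    - {"rot": [0, 0, -9.7], "linear": [3.2, -20, 0], "claw": 10}
    - {"rot": [0, 0, -9.7], "linear": [3.2, -20, 0], "claw": 10}

```text
clock: 26.68
position: [0.5191, 0.2791, 0.2917]
tcp_rot: [0.998, 0.059, 0.0, 0.0]
wrist_force: [0.1, 0.4, -1.1]
width: 0.0281
```

```bash
python3 - <<'E'
from h import *
snap('wrist','w12.png');snap('scene','s12.png')
go(.5184,.2817,.142,.1204)
E
```

```text
t 26.775 pos [0.5191 0.2792 0.2919] yaw 0.1177 F [-0.6  0.1 -2.1] w 0.0278 -> lin [-0.05, -0.26, 14.99] rot [0.0, -0.02, -0.15]
```

View pics/w12.png

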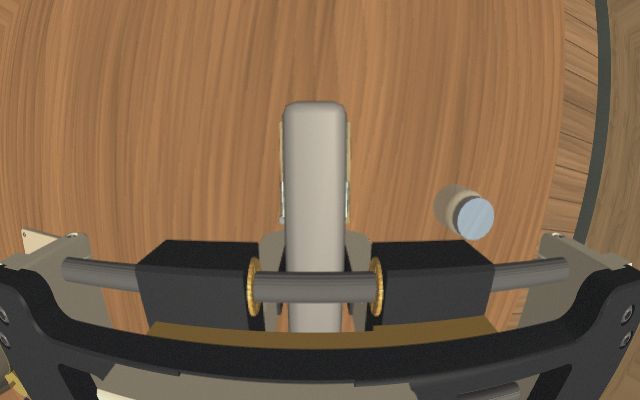

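View pics/s12.png

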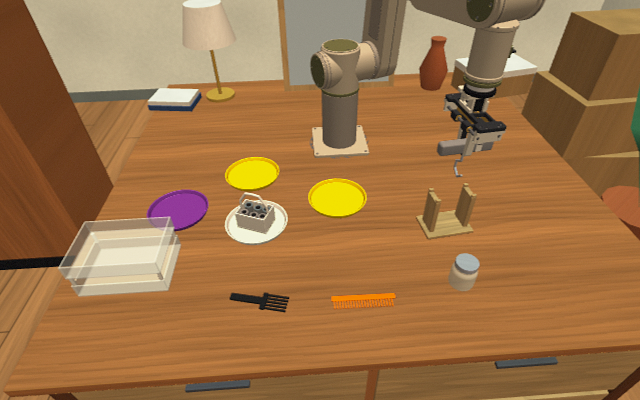

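Call:
send_rows:
  commands:
    - {"rot": [0, 0, -0.1], "linear": [0, -0.2, 3], "claw": 10}
    - {"rot": [0, 0, -0.1], "linear": [0, -0.2, 7], "claw": 10}
    - {"rot": [0, 0, -0.1], "linear": [0, -0.2, 10], "claw": 10}
    - {"rot": [0, 0, -0.1], "linear": [0, -0.2, 12], "claw": 10}
    - {"rot": [0, 0, -0.1], "linear": [0, -0.2, 13.5], "claw": 10}
    - {"rot": [0, 0, -0.1], "linear": [0, -0.2, 14.2], "claw": 10}
    - {"rot": [0, 0, -0.1], "linear": [0, -0.2, 14.6], "claw": 10}
    - {"rot": [0, 0, -0.1], "linear": [0, -0.2, 14.9], "claw": 10}
    - {"rot": [0, 0, -0.1], "linear": [0, -0.2, 15], "claw": 10}
    - {"rot": [0, 0, -0.1], "linear": [0, -0.2, 15], "claw": 10}

```text
clock: 28.02
position: [0.5189, 0.2819, 0.142]
tcp_rot: [0.998, 0.06, 0.0, -0.0]
wrist_force: [-0.3, 0.3, -1.7]
width: 0.0278
```

```bash
python3 - <<'E'
from h import *
snap('wrist','w13.png');snap('scene','s13.png')
go(.5184,.2817,.1405,.1204)
im=cv2.imread('pics/s13.png')[130:270,390:530]; cv2.imwrite('pics/s13z.png',cv2.resize(im,(600,600),interpolation=cv2.INTER_CUBIC))
E
```

```text
t 28.125 pos [0.5189 0.282  0.142 ] yaw 0.1205 F [ 0.2 -0.5 -1.4] w 0.0277 -> lin [-0.06, 0.02, 0.15] rot [-0.01, -0.03, 0.01]
```

View pics/s13z.png

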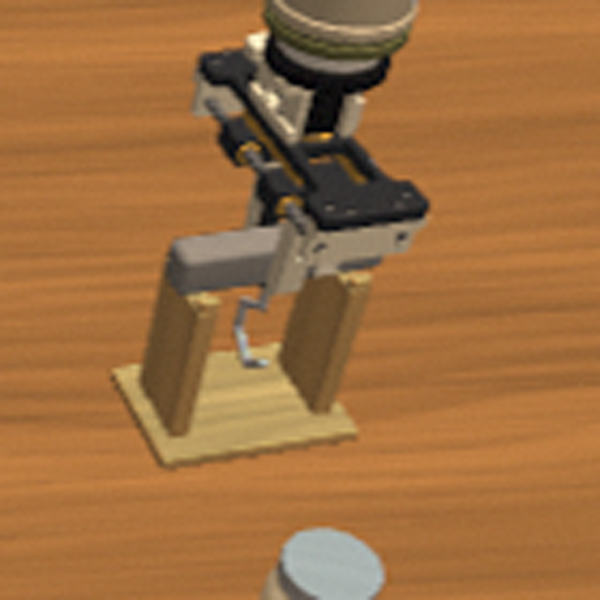

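View pics/w13.png

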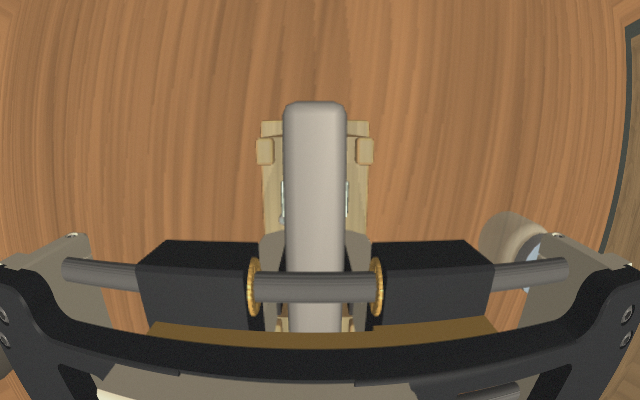

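Bar sits between the lips about 1.4 mm above rest; lower that, then open.

Call:
send_rows:
  commands:
    - {"rot": [0, 0, 0], "linear": [0, 0, 0.1], "claw": 10}
    - {"rot": [0, 0, 0], "linear": [0, 0, 0.1], "claw": 10}
    - {"rot": [0, 0, 0], "linear": [0, 0, 0.1], "claw": 35}
    - {"rot": [0, 0, 0], "linear": [0, 0, 0.1], "claw": 50}
    - {"rot": [0, 0, 0], "linear": [0, 0, 0.1], "claw": 70}
    - {"rot": [0, 0, 0], "linear": [0, 0, 0.1], "claw": 90}
    - {"rot": [0, 0, 0], "linear": [0, 0, 0.1], "claw": 90}
    - {"rot": [0, 0, 0], "linear": [0, 0, 0.1], "claw": 90}

```text
clock: 29.12
position: [0.5188, 0.2819, 0.1406]
tcp_rot: [0.998, 0.06, -0.0, 0.0]
wrist_force: [0.2, 0.3, -0.7]
width: 0.0778
```

Call:
send_rows:
  commands:
    - {"rot": [0, 0, 0], "linear": [0, 0, -1], "claw": 90}
    - {"rot": [0, 0, 0], "linear": [0, 0, -3], "claw": 90}
    - {"rot": [0, 0, 0], "linear": [0, 0, -6], "claw": 90}
    - {"rot": [0, 0, 0], "linear": [0, 0, -9], "claw": 90}
    - {"rot": [0, 0, 0], "linear": [0, 0, -12], "claw": 90}
    - {"rot": [0, 0, 0], "linear": [0, 0, -15], "claw": 90}
    - {"rot": [0, 0, 0], "linear": [0, 0, -15], "claw": 90}
    - {"rot": [0, 0, 0], "linear": [0, 0, -15], "claw": 90}

```text
clock: 30.12
position: [0.5187, 0.2818, 0.2908]
tcp_rot: [0.998, 0.06, 0.0, -0.0]
wrist_force: [-0.1, -0.8, -0.3]
width: 0.0838
```

```bash
python3 - <<'E'
from h import *
snap('wrist','w14.png');snap('scene','s14.png');p=snap('top','t14.png')
go(.5184,.2817,.29,.1204)
im=cv2.imread('pics/s14.png');a=cv2.resize(im[130:270,390:530],(400,400),interpolation=cv2.INTER_CUBIC);b=cv2.resize(im[140:260,190:310],(400,400),interpolation=cv2.INTER_CUBIC)
cv2.imwrite('pics/s14z.png',np.hstack([a,b]))
for r in trace(p,'caddy')[:3]:
    v,u=np.nonzero(r['mask']);print(r['conf'],len(u),u.mean(),v.mean(),atz(p,u.mean(),v.mean(),.05))
E
```

```text
t 30.275 pos [0.5182 0.2816 0.2893] yaw 0.1204 F [-0.4  0.9  0.2] w 0.0834 -> lin [0.02, -0.01, -0.07] rot [0.04, 0.12, 0.0]
0.66 864 382.6145833333333 215.2685185185185 [ 0.45939423 -0.31292529  0.05      ]
```

View pics/s14z.png

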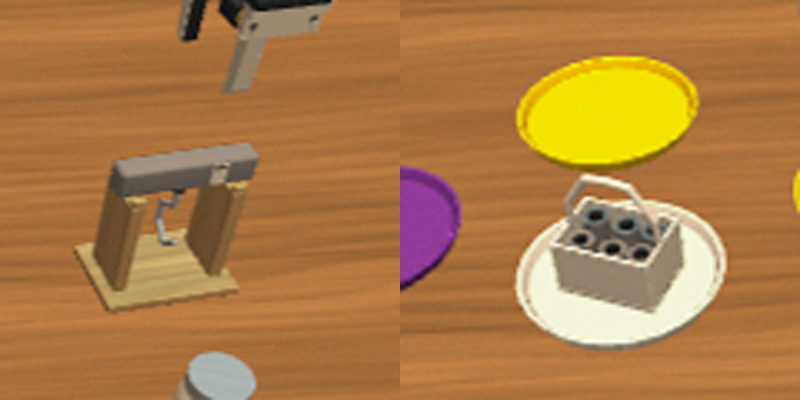

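View pics/w14.png

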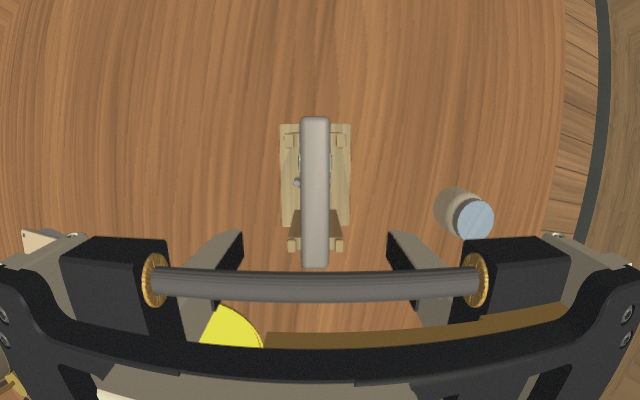

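View pics/t14.png

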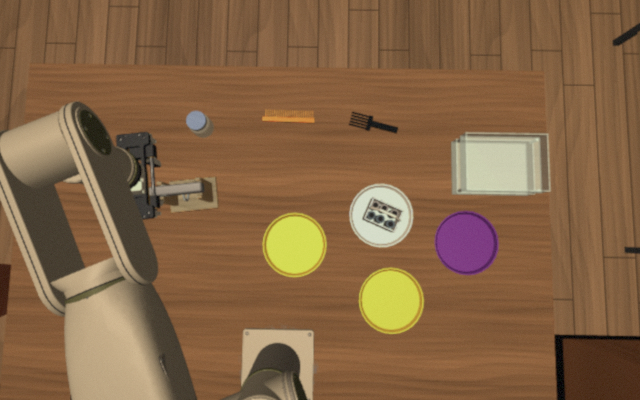

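```bash
python3 -c "
from plant import *
print(close_job())"
```

```text
the job is handed in; nothing more can be done
None
```

I weighed the caddy and handed the job in at about 30 s of the 72 s allowed; the hand-in gives no verdict.

- **Weighing:** I hooked the scale under the handle and lifted the caddy to roughly 50 mm above the cabinet top. I held it there for about 2.8 s, and pictures about 0.2 s apart showed no movement. The wrist force rose by 3 to 4 N while the caddy hung.
- **Placing:** I lowered the caddy on the hook into the white dish, then lowered and backed the hook out. The scene pictures show the caddy upright and unmoved as the hook came clear.
- **Last checks:**
  - The top camera puts the caddy's centre within about 1 mm of the dish's centre, both measured in that same camera.
  - The scale lies across its stand between the lips. It was released within about 1 mm of the pose where I gripped it.
  - The gripper is open and about 15 cm above the scale, touching nothing.
  - The jar, comb and hair pick look unmoved in the pictures.

No check failed. The cameras disagreed by up to about 6 mm on absolute positions, for example 6 mm in the dish's x. I used the wrist camera's values for the hooking and placing.

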